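Stage the torque sockets under the ratcheted dust board

ROBOT

A 6-joint arm with a two-finger parallel gripper is mounted at the origin on the work surface. World frame = base frame: x ahead of the robot, y to its left, z up, the work surface at z = 0. Lengths are in m, angles in rad, forces in N, time in s.
With the tool pointing down it reaches from about 0.35 to 0.775 m from the base axis. Payload 7.3 kg.
Tool frame: the origin (TCP) lies midway between the tips of the shut fingers; the grasp point (between the pads) lies robot.grasp_offset behind it (robot.grasp_offset is the distance from the TCP to the grasp point, in m); z points along the fingers, x is the direction in which the jaws open and shut, and the axes are right-handed (so a half turn about z gives the same grasp; the last joint's range is limited). The gripper opens to 92 mm and grips with 3 to 60 N. Pads are 19 mm wide; open, the fingers measure 130 mm over their backs; the gripper's body (75 mm by 190 mm) begins 47 mm behind the grasp point.
Start: joints at [-1.393, 0.342, 1.524, -0, 1.275, -0.146], TCP at [0.167, -0.498, 0.227] pointing down, gripper open.
Joint ranges: [-2.53, 2.53], [-0.77, 2.02], [0.04, 2.7], [-1, 4.14], [0.28, 2.66], [-3.11, 3.11]. Speed limits (rad/s): [2.57, 2.57, 3.14, 3.14, 3.14, 3.14].

INTERFACE

Orientations are given as [roll, pitch, yaw] about the fixed x, y, z axes, in that order (R = Rz(yaw) Ry(pitch) Rx(roll)).
In Python, from cell import robot gives the robot as it stands. The module is installed in compiled form; this text tells all that it offers.
- The arm moves only by the tool move_arm, never from a script. Its argument "increments" is a list of rows, each a list of 7 numbers: the finger opening in mm, from 0 to 91.8, then the shift along the tool's x, y, z in mm, then the turn, a rotation vector about the tool's x, y, z in rad. A call has 1 to 12 rows; each row shifts and turns the pose as measured when the row begins, along the tool's axes as they then stand; what a row does not reach is not made up. A row lasts 1/8 s, in which the tool goes at most 62.5 mm and 10.7 degrees, less where a joint would pass 70% of its speed; a pose out of reach is approached as far as the arm can. A call is refused whole if a number of a shift passes 62.5 or a number of a turn 0.188, either way. A call with a gripper value outside its range is refused whole. The fingers move at their own pace and stop on an object; "newtons" is the grip in N (left out, the last holds). Time passes only in rows, so rows that do not move let the fingers close. It gives the time, the measured TCP pose, the force and the opening at its end, in the units of the state.
- robot.observe(): the state, without advancing time (a new reading comes with each control period).
- robot.read_camera(name): name is "scene" or "side" or "wrist"; returns a dict with "img" (480x640x3 uint8, red, green, blue), "fx", "fy", "cx", "cy" (pixels), "k1" (the pictures are not rectified: a ray, as slopes to the right and down, at radius r is drawn at 1 + k1 r^2 times it, then the intrinsics apply), "T" (4x4, takes a point from camera to world coordinates). Camera axes: x right, y down, z forward; pixel columns grow to the right and rows downward; lengths in m; the calibration is good to about 2 mm. A picture is of the moment at which its call begins. There is no depth.
- robot.hand_in(): hands the job in, once; it reports no verdict.
Trained networks look in the newest picture that a camera, given by its name, has taken for a name from the list of things; names that differ only in an ending like _2 or _b are one class to them, and where a whole thing is asked for, a point or a joint stands for the part that bears it (a point fixed in the world has none). Each returns a list of dicts, best first, with "conf" (0 to 1); they miss things now and then, are a little off and sometimes report something else, mostly with a low value. They report only what shows in the picture. A call takes as long as a camera call.
- robot.look_for(thing, camera): "rect" ([left, top, width, height] in pixels, round what is visible of it).
The state is a dict: "time": time; "qpos": joint angles; "qvel": joint speeds; "joint_efforts": joint torques, N m; "tool_pos": TCP position; "tool_rot": TCP orientation; "contact_force": force on the tool from outside, world axes, zero at the start; "torque": the same for the moment, N m; "opening": finger opening in m.
Only numpy, scipy, OpenCV 4.12 (cv2) and the standard library are available. Lean on these libraries where they do the work, as an engineer would, in place of code of your own. Each camera call takes 0.05 s, during which the arm holds its last target.

TASK

Raise the clear dust board of the staging dock by its yellow bar through the notches until it props itself in the top notch, and let go. Put every black socket head that is on the bench into the shuttle's white tray, then slide the shuttle by its blue tab round the curved rod until it is fully in, while the board stays up. Finally lift the board past its top notch so that the pawl lets go, and lower it fully shut over the loaded tray; do not touch the red pawl, and leave the driver, the acrylic cube and the spare gold collar where they are.

Things in the scene. Friction and masses are not known exactly. Their poses are not given: they have to be found in the camera images.
- board_hinge (a point): Middle of the cover board's hinge line, 120 mm above the bench, on the fixed dock (base plate 280 x 530 x 6 mm). Axes are the dock's: z up; x along the hinge, roughly away from the robot; y horizontal, from the shut board's free edge towards the hinge, roughly to the robot's left. Hinge posts stand at dock x = -88 and +88 mm.
- board (a joint): Angle of the clear cover board (190 mm wide, 0.6 kg, damped): 0 = shut and level, grows as the free edge rises, stop at 1.396 rad. A ratchet props it at 0.28, 0.56, 0.84 and 1.117 rad (16, 32, 48, 64 deg; 64 is the top notch); let go between notches it sinks to the notch below. It starts shut or in one of the two lowest notches.
- lift_bar (a point): Middle of the board's yellow lift bar: round, 12 mm thick, 164 mm clear length, parallel to the hinge and 235 mm from it. At board angle A it lies at dock y = -235 cos A, z = +235 sin A mm from the hinge. A 45 mm gap parts it from the rest of the board, so it can be pinched from above across dock y at every angle; it turns between the fingers; lifting takes about 3 N.
- pawl: Red ratchet pawl with a brass weight, 85 mm tall, at the dock's far (+x) end; origin on its pivot. Works by itself, not to be touched. When the board is raised past about 1.33 rad (76 deg) a pin kicks it over and it stays clear, so the board can be lowered all the way; the last 10 deg of closing set it again.
- shuttle (a joint): Travel of the shuttle along the curved guide rod, rad about the rod's centre: 0 = fully out (loading end), 1.10 = fully in (end stop) under the board. Seen from above it grows anticlockwise. It starts between 0 and 0.3, takes about 1 N to slide and stays where it is left.
- rod_centre (a point): Centre of curvature of the guide rod (level 10 mm steel rod, 200 mm radius), given at the height of tab, 66 mm above the bench. Axes as the dock's. The shuttle's gold collar runs on the rod, so collar, tab and tray turn about this vertical line. Seen from here the tab lies 1.10 rad clockwise of dock x at shuttle 0 and along dock x at 1.10.
- tab (a point): Centre of the blue grip tab on the shuttle's gold collar: upright plate 12 mm thick (point x, away from the rod centre), 36 mm long (point y, along the rod, towards the tray), from 40 to 82 mm above the bench; pinched from above across its thickness. 200 mm from rod_centre. The tray's wall begins 43 mm away along point y.
- tray (a point): Centre of the inner floor of the shuttle's white tray, 46 mm above the bench, 115 mm from the tab along point y. Inside 90 mm (point x) by 135 mm (point y); the walls rise 9 mm above the floor and are 5 mm thick.
- socket_a_mid (a point): Centre (half-way up) of a loose black oxide socket head, an upright cylinder 26 mm across and 36 mm tall, 0.05 to 0.17 kg; point z is its axis. It stands on the bench on the robot's right; it may be absent (None).
- socket_a: The same socket head; origin at the centre of its underside.
- socket_b_mid (a point): Centre (half-way up) of a loose black oxide socket head, an upright cylinder 30 mm across and 36 mm tall, 0.05 to 0.17 kg; point z is its axis. It stands on the bench on the robot's right; it may be absent (None).
- socket_b: The same socket head; origin at the centre of its underside.
- socket_c_mid (a point): Centre (half-way up) of a loose black oxide socket head, an upright cylinder 34 mm across and 36 mm tall, 0.05 to 0.17 kg; point z is its axis. It stands on the bench on the robot's right; it may be absent (None).
- socket_c: The same socket head; origin at the centre of its underside.
- hex_driver: Yellow-handled hex driver lying on the bench, about 190 mm long and 26 mm thick, lying along its x (handle towards -x, origin near the ferrule). Bystander, not to be disturbed.
- sample_cube: Clear acrylic cube, 40 mm, with a bolt inside. Origin at the centre of its underside. Bystander.
- spare_collar: Spare gold flange collar lying on the bench, 52 mm across and 24 mm high. Origin at the centre of its underside. Bystander.

How it is judged:
On the way, in this order (a step that is already met when the one before it is completed fails the run):
1. the board is propped in its top notch (64 deg) and let go (value of joint board between 1.08 and 1.17 rad and contact force between the fingers and anything else below 0.5 N), for 0.3 s.
2. all sockets present lie in the tray and the shuttle is fully in, the board still up (value of joint each of shuttle, board above 1.05 rad and x of socket_a_mid in the frame of tray between -0.047 and 0.047 m and y of socket_a_mid in the frame of tray between -0.0695 and 0.0695 m and z of socket_a_mid in the frame of tray between 0.005 and 0.03 m and x of socket_b_mid in the frame of tray between -0.047 and 0.047 m and y of socket_b_mid in the frame of tray between -0.0695 and 0.0695 m and z of socket_b_mid in the frame of tray between 0.005 and 0.03 m and x of socket_c_mid in the frame of tray between -0.047 and 0.047 m and y of socket_c_mid in the frame of tray between -0.0695 and 0.0695 m and z of socket_c_mid in the frame of tray between 0.005 and 0.03 m), for 0.3 s.
3. the board is lifted past its top notch, which resets the pawl (value of joint board above 1.31 rad).
At the end, for the whole second after the job is handed in: The board is shut (within 2 deg), the shuttle is fully in (within 0.05 rad of its stop), and every socket present rests in the tray, its centre between the tray's walls and 5 to 30 mm above the tray's floor, at rest (value of joint board below 0.035 rad and value of joint shuttle above 1.05 rad and x of socket_a_mid in the frame of tray between -0.047 and 0.047 m and y of socket_a_mid in the frame of tray between -0.0695 and 0.0695 m and z of socket_a_mid in the frame of tray between 0.005 and 0.03 m and x of socket_b_mid in the frame of tray between -0.047 and 0.047 m and y of socket_b_mid in the frame of tray between -0.0695 and 0.0695 m and z of socket_b_mid in the frame of tray between 0.005 and 0.03 m and x of socket_c_mid in the frame of tray between -0.047 and 0.047 m and y of socket_c_mid in the frame of tray between -0.0695 and 0.0695 m and z of socket_c_mid in the frame of tray between 0.005 and 0.03 m and linear speed of each of socket_a, socket_b, socket_c below 0.03 m/s); the robot touches nothing.
It fails at once if the hex driver is moved more than 30 mm (distance of hex_driver from where it was at the start of the episode above 0.03 m).
It fails at once if the acrylic cube is moved more than 30 mm (distance of sample_cube from where it was at the start of the episode above 0.03 m).
It fails at once if the spare collar is moved more than 30 mm (distance of spare_collar from where it was at the start of the episode above 0.03 m).
It fails at once if the robot pushes the pawl (more than 2 N) (contact force between any of the fingers, the arm and pawl above 2 N).
Of socket_a, socket_b, socket_c only 2 to 3 are there at a start; the rules pass over those that are not, and their reading is None.
At some moment in a run one of socket_a, socket_b, socket_c may be knocked a few centimetres aside while the robot is not near it.
Once in a run the grip may slacken for a moment while it holds something.
It also fails if it takes over 210 s, if anything falls off the work surface, if the arm or the gripper's body presses on something with over 40 N, if the wrist force passes 120 N, or if a joint passes its speed limit or range.

## Working session

There is one attempt and no reset: what is moved stays moved. The work goes in short steps, Python scripts to look and compute and a tool call to move; the robot and the scene stay as the last step left them, time stands still between calls to the robot, and variables do not carry over. Pictures are saved under pics/ and viewed, and the job is handed in when it is done.

Besides the shell and the picture viewer there is one more tool, called after "Request:" by a JSON object that holds its "fn" and its "kwargs", one argument or row to a line. move_arm: Moves the arm, as the interface text tells. Its arguments: {"type":"object","properties":{"increments":{"type":"array"},"newtons":{"type":"number"}},"required":["increments"]}

```bash
mkdir -p pics; ls
cat > h.py <<'E'
import numpy as np, cv2
from cell import robot
def snap(name,fn):
    c=robot.read_camera(name); cv2.imwrite('pics/'+fn,cv2.cvtColor(c['img'],cv2.COLOR_RGB2BGR)); return c
E
python3 - <<'E'
from h import *
s=robot.observe()
for k,v in s.items(): print(k,np.round(v,4))
print(robot.grasp_offset)
for n in ['scene','side','wrist']:
    c=snap(n,n+'0.png'); print(n,c['fx'],c['fy'],c['cx'],c['cy'],c['k1']); print(np.round(c['T'],4))
E
```

```text
pics
time 0.0
qpos [-1.393   0.3427  1.525   0.      1.2754 -0.146 ]
qvel [ 0.0001  0.0002  0.0002 -0.0003  0.0007  0.0015]
joint_efforts [-1.40000e-03 -4.31246e+01 -2.44226e+01  7.16000e-02  5.57000e-02
 -1.00000e-04]
tool_pos [ 0.167  -0.4973  0.226 ]
tool_rot [-3.1414e+00  1.5000e-03 -1.2470e+00]
contact_force [-0.6469 -0.5442  0.273 ]
torque [ 0.0515 -0.0024  0.0048]
opening 0.0921
0.0188
scene 456.9699780781085 456.9699780781085 316.1847894737697 238.70051384941982 -0.06013490205032927
[[ 0.3708  0.5052 -0.7793  1.2569]
 [ 0.9285 -0.1843  0.3224 -0.3609]
 [ 0.0192 -0.8431 -0.5374  0.662 ]
 [ 0.      0.      0.      1.    ]]
side 525.7677422824596 525.7677422824596 311.57761931286115 234.57384533761137 -0.017278658348656373
[[ 0.9903 -0.0962  0.1004  0.3548]
 [-0.1387 -0.7315  0.6676 -0.828 ]
 [ 0.0092 -0.675  -0.7377  0.9893]
 [ 0.      0.      0.      1.    ]]
wrist 340.4946083735428 340.4946083735428 318.07139553807076 235.33901552704828 -0.02471018150191382
[[ 0.3172 -0.9162 -0.2449  0.2332]
 [-0.9484 -0.3073 -0.0786 -0.4764]
 [-0.0032  0.2572 -0.9664  0.3847]
 [ 0.      0.      0.      1.    ]]
```

View pics/scene0.png

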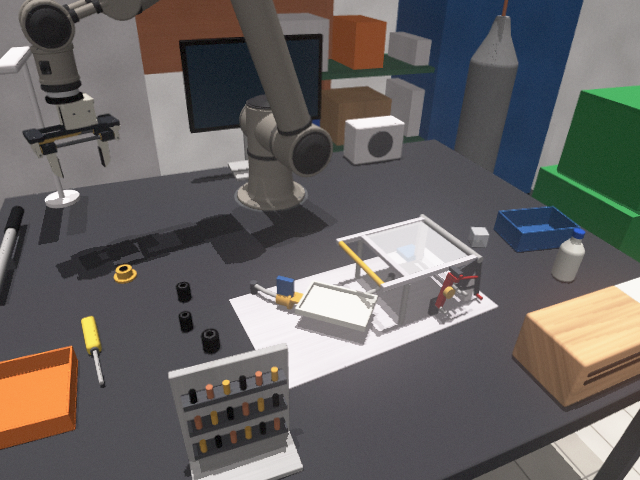

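View pics/side0.png

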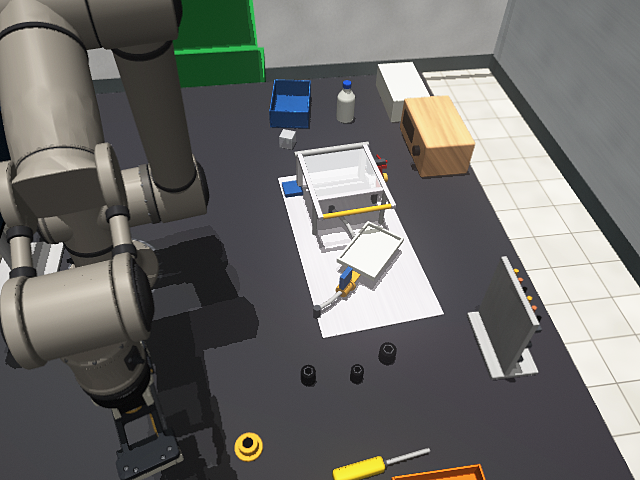

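View pics/wrist0.png

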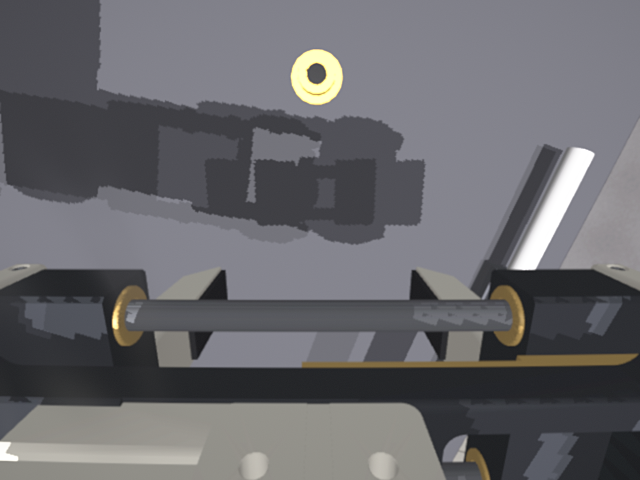

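The scene view shows three sockets at (184,291), (186,321), (210,341); yellow bar (360,261); tab (285,287); tray (338,305). Side view: sockets (308,375), (357,373), (388,352). I'll zoom in on the dock.

Run:
```python
import cv2
a=cv2.imread('pics/scene0.png')[200:380,220:500]; cv2.imwrite('pics/z1.png',cv2.resize(a,None,fx=2.8,fy=2.8,interpolation=cv2.INTER_CUBIC))
a=cv2.imread('pics/side0.png')[130:350,260:460]; cv2.imwrite('pics/z2.png',cv2.resize(a,None,fx=2.7,fy=2.7,interpolation=cv2.INTER_CUBIC))
```

```text
(no output)
```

View pics/z1.png

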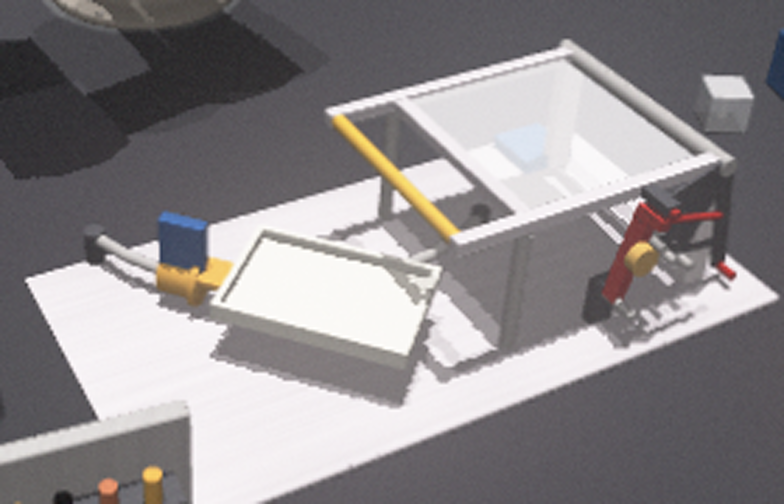

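View pics/z2.png

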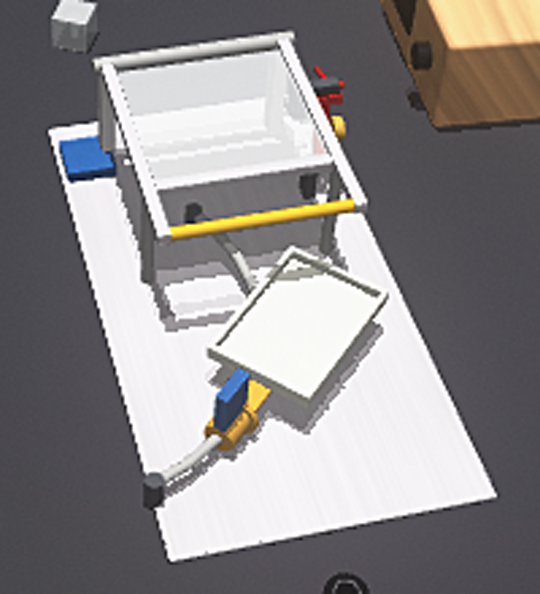

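```bash
cat >> h.py <<'E'
from scipy.optimize import least_squares
import pickle
def ray(c,uv):
    uv=np.asarray(uv,float)
    K=np.array([[c['fx'],0,c['cx']],[0,c['fy'],c['cy']],[0,0,1]])
    p=cv2.undistortPoints(uv.reshape(1,1,2),K,np.array([c['k1'],0,0,0,0.]))[0,0]
    d=c['T'][:3,:3]@np.array([p[0],p[1],1.]); return c['T'][:3,3],d/np.linalg.norm(d)
def atz(c,uv,z):
    o,d=ray(c,uv); return o+d*(z-o[2])/d[2]
def proj(c,P):
    q=c['T'][:3,:3].T@(np.asarray(P)-c['T'][:3,3]); x,y=q[0]/q[2],q[1]/q[2]; f=1+c['k1']*(x*x+y*y)
    return np.array([c['fx']*x*f+c['cx'],c['fy']*y*f+c['cy']])
def tri(obs):
    A=np.zeros((3,3));b=np.zeros(3)
    for c,uv in obs:
        o,d=ray(c,uv);M=np.eye(3)-np.outer(d,d);A+=M;b+=M@o
    p=np.linalg.solve(A,b); return p,[np.round(proj(c,p)-uv,1) for c,uv in obs]
def loadcams():
    return pickle.load(open('cams.pkl','rb'))
E
python3 - <<'E'
from h import *
cams={n:{k:v for k,v in robot.read_camera(n).items() if k!='img'} for n in ['scene','side']}
pickle.dump(cams,open('cams.pkl','wb'))
S,D=cams['scene'],cams['side']
def t(n,a,b): p,r=tri([(S,a),(D,b)]); print(n,np.round(p,4),r); return p
bn=t('bar near',(340.7,242.1),(324.1,216.3)); bf=t('bar far',(382.5,285),(391.5,206.3))
hn=t('hinge near',(422.5,215.7),(295.9,153.7)); hf=t('hinge far',(480,257.1),(368.1,143.7))
print(np.linalg.norm(bf-bn),np.linalg.norm(hf-hn),np.linalg.norm((bf+bn-hn-hf)/2), np.arctan2(*(bf-bn)[1::-1]),np.arctan2(*(hf-hn)[1::-1]))
for uv in [(323,337.4),(443.3,313.3),(279.3,178.1)]: print('plate side',np.round(atz(D,uv,.006),4))
for uv in [(229.6,300),(496.8,306.4)]: print('plate scene',np.round(atz(S,uv,.006),4))
for th in ['socket_a','tab','tray','lift_bar','spare_collar','hex_driver','sample_cube','pawl']:
    for n in ['scene','side']:
        r=robot.look_for(th,n); print(th,n,[(np.round(x['rect'],1).tolist(),round(x['conf'],2)) for x in r[:4]])
print(robot.observe()['time'])
E
```

```text
bar near [0.5089 0.0063 0.1251] [array([ 0.1, -0.1]), array([0. , 0.1])]
bar far [0.6716 0.02   0.1236] [array([ 0., -0.]), array([0., 0.])]
hinge near [0.4713 0.2391 0.1261] [array([ 0.1, -0.1]), array([0. , 0.1])]
hinge far [0.6655 0.2548 0.1276] [array([ 0., -0.]), array([0., 0.])]
0.16327240881159918 0.1947592615512895 0.2347873543514099 0.08394508537027134 0.08061801105346483
plate side [ 0.4713 -0.2384  0.006 ]
plate side [ 0.7478 -0.2132  0.006 ]
plate side [0.4285 0.2866 0.006 ]
plate scene [ 0.4733 -0.2396  0.006 ]
plate scene [0.7014 0.3049 0.006 ]
socket_a scene [([199.3, 329.7, 22.3, 20.9], 0.88), ([176.8, 281.0, 10.6, 20.2], 0.78), ([178.2, 309.2, 13.4, 24.9], 0.55)]
socket_a side [([348.6, 362.6, 11.2, 21.9], 0.79), ([298.8, 364.4, 18.7, 21.5], 0.69), ([381.5, 342.0, 15.8, 20.4], 0.65)]
tab scene [([274.9, 273.8, 100.7, 59.6], 0.9)]
tab side [([336.1, 220.6, 66.7, 78.5], 0.98)]
tray scene [([274.9, 274.7, 100.4, 57.5], 0.86)]
tray side [([338.3, 225.1, 63.9, 70.0], 0.63), ([379.0, 164.5, 6.7, 13.5], 0.33)]
lift_bar scene [([337.2, 212.5, 145.4, 88.4], 0.85), ([202.3, 330.0, 15.3, 24.3], 0.59)]
lift_bar side [([296.8, 144.6, 99.6, 74.8], 0.91), ([300.2, 365.3, 12.3, 17.4], 0.57)]
spare_collar scene [([114.0, 264.1, 18.0, 19.6], 0.77)]
spare_collar side [([232.9, 432.2, 28.9, 31.4], 0.93)]
hex_driver scene [([78.2, 319.9, 26.3, 62.7], 0.84)]
hex_driver side [([333.5, 449.5, 95.2, 30.5], 0.92)]
sample_cube scene [([469.1, 226.3, 17.5, 20.1], 0.82)]
sample_cube side [([276.7, 129.6, 20.3, 21.9], 0.56)]
pawl scene [([176.7, 284.2, 12.6, 17.4], 0.64)]
pawl side [([379.5, 165.0, 10.5, 15.5], 0.59)]
1.05
```

```bash
cat > fit.py <<'E'
from h import *
cams=loadcams(); S,D=cams['scene'],cams['side']
cs=[(368.1,223.3),(403.3,239.6),(374.1,278.9),(337.8,260.4)]
cc=[(313.6,282.5),(377.1,294.3),(364.6,328.6),(296.8,307.9)]
print([np.round(atz(D,u,.055),4) for u in cs]);print([np.round(atz(S,u,.055),4) for u in cc])
E
python3 fit.py
python3 - <<'E'
from h import *
cams=loadcams(); S,D=cams['scene'],cams['side']
# sockets by top z=.036 ellipse & centre z=.018
for r in [[348.6,362.6,11.2,21.9],[298.8,364.4,18.7,21.5],[381.5,342,15.8,20.4]]: print('side',np.round(atz(D,(r[0]+r[2]/2,r[1]+r[3]/2),.018),4))
for r in [[199.3,329.7,22.3,20.9],[176.8,281,10.6,20.2],[178.2,309.2,13.4,24.9]]: print('scene',np.round(atz(S,(r[0]+r[2]/2,r[1]+r[3]/2),.018),4))
print('collar',atz(D,(247.3,448),.012),'drv',atz(D,(333.5,475),.013),atz(D,(428,450),.013),atz(D,(380,465),.013), 'cube',atz(D,(287,141),.02))
a=cv2.imread('pics/side0.png')[320:480,230:440]; cv2.imwrite('pics/z3.png',cv2.resize(a,None,fx=3.7,fy=3.7,interpolation=cv2.INTER_CUBIC))
E
```

```text
[array([0.625 , 0.0366, 0.055 ]), array([ 0.6974, -0.0273,  0.055 ]), array([ 0.6021, -0.1341,  0.055 ]), array([ 0.5307, -0.0704,  0.055 ])]
[array([ 0.5373, -0.067 ,  0.055 ]), array([0.6207, 0.0427, 0.055 ]), array([ 0.7031, -0.0281,  0.055 ]), array([ 0.6021, -0.1285,  0.055 ])]
side [ 0.5195 -0.3372  0.018 ]
side [ 0.4269 -0.3282  0.018 ]
side [ 0.6017 -0.2993  0.018 ]
scene [ 0.593  -0.3036  0.018 ]
scene [ 0.4216 -0.3338  0.018 ]
scene [ 0.5231 -0.3424  0.018 ]
collar [ 0.29671312 -0.45518344  0.012     ] drv [ 0.4458499  -0.52403254  0.013     ] [ 0.62545473 -0.50438863  0.013     ] [ 0.53183503 -0.51842954  0.013     ] cube [0.46644965 0.43366291 0.02      ]
```

View pics/z3.png

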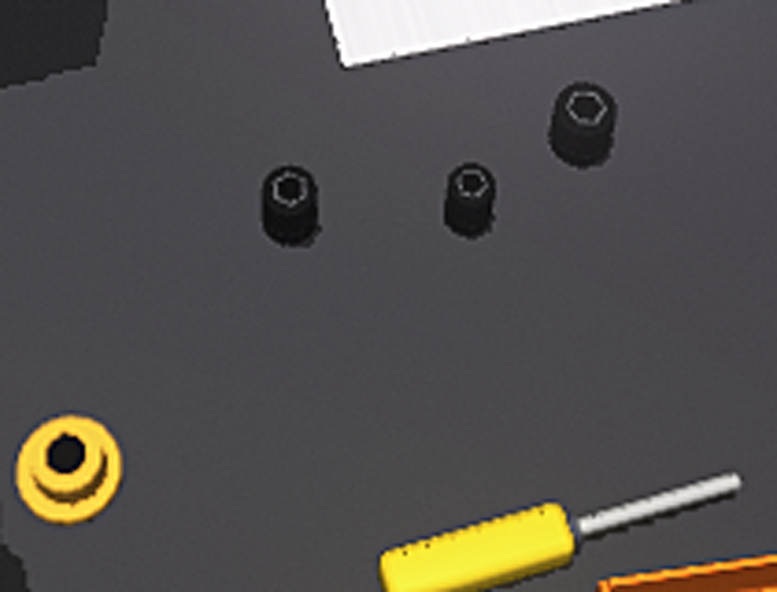

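Dock yaw is about 0.084, the board is shut, and shuttle s is about 0.295. The bar's middle is at about (0.590, 0.013, 0.120). Moving above the bar now.

```bash
cat >> h.py <<'E'
def goal(x,y,z,yaw,n=None,show=True):
    s=robot.observe(); p=np.array(s['tool_pos']); ps=s['tool_rot'][2]
    d=(yaw-ps+np.pi)%(2*np.pi)-np.pi
    v=np.array([x,y,z])-p
    f=lambda a:np.array([v[0]*np.cos(a)+v[1]*np.sin(a), v[0]*np.sin(a)-v[1]*np.cos(a), -v[2]])*1000
    print('t',round(s['time'],2),'pos',np.round(p,4),'rot',np.round(s['tool_rot'],3),'F',np.round(s['contact_force'],1),'open',round(s['opening'],4),'q',np.round(s['qpos'],2))
    print('shift (yaw now)',np.round(f(ps),1),'shift(at goal yaw)',np.round(f(yaw),1),'turn z',round(-d,3))
E
python3 - <<'E'
from h import *
cams=loadcams(); D=cams['side']
for u in [(308.1,371.1),(357.3,369.5),(388.1,348.9)]: print(np.round(atz(D,u,.036),4))
goal(.590,.013,.27,-1.487)
E
```

```text
[ 0.4266 -0.3287  0.036 ]
[ 0.5243 -0.3384  0.036 ]
[ 0.5962 -0.3012  0.036 ]
t 1.05 pos [ 0.1671 -0.4977  0.2267] rot [ 3.142 -0.    -1.247] F [ 0.1 -0.4  0.4] open 0.0915 q [-1.39  0.34  1.52 -0.    1.28 -0.15]
shift (yaw now) [-349.6 -563.5  -43.3] shift(at goal yaw) [-473.5 -464.2  -43.3] turn z 0.24
```

Request:
{"fn": "move_arm", "kwargs": {
  "increments": [
    [40,0,0,-25,0,0,0.12],
    [40,0,0,-25,0,0,0.12],
    [40,-43,-42,0,0,0,0],
    [40,-43,-42,0,0,0,0],
    [40,-43,-42,0,0,0,0],
    [40,-43,-42,0,0,0,0],
    [40,-43,-42,0,0,0,0],
    [40,-43,-42,0,0,0,0],
    [40,-43,-42,0,0,0,0],
    [40,-43,-42,0,0,0,0],
    [40,-43,-42,0,0,0,0]
  ]
}}

```text
time: 2.42
tool_pos: [0.5243, -0.0751, 0.2793]
tool_rot: [-3.137, -0.004, -1.504]
contact_force: [0.7, -0.9, 0.5]
opening: 0.0401
```

Run:
```python
from h import *
goal(.590,.013,.22,-1.487)
snap('wrist','w1.png')
```

```text
t 2.42 pos [ 0.5243 -0.0751  0.2793] rot [-3.137 -0.004 -1.504] F [ 0.7 -0.9  0.5] open 0.0401 q [-0.29  0.31  1.42 -0.    1.4   1.22]
shift (yaw now) [-83.6 -71.4  59.3] shift(at goal yaw) [-82.3 -72.8  59.3] turn z -0.017
```

View pics/w1.png

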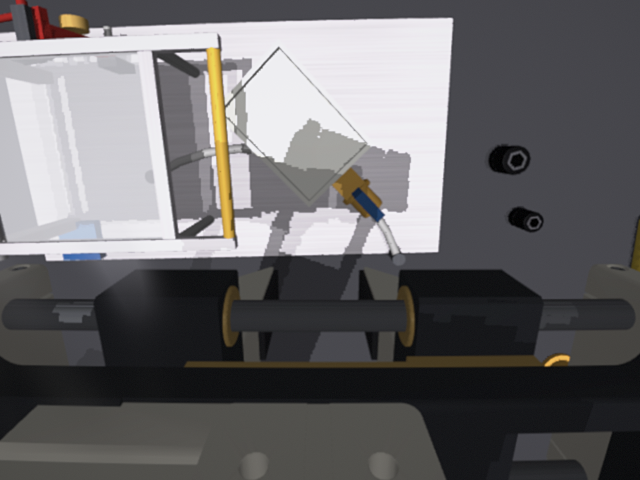

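The wrist view shows the bar from (213,48) to (230,235), with the tray, tab (365,205) and two sockets as estimated. I'll move on until I'm above the bar.

Request:
{"fn": "move_arm", "kwargs": {
  "increments": [
    [40,-42,-37,0,0,0,-0.017],
    [40,-40,-36,10,0,0,0],
    [40,0,0,0,0,0,0],
    [40,0,0,0,0,0,0]
  ]
}}

```text
time: 2.98
tool_pos: [0.5953, 0.021, 0.2682]
tool_rot: [-3.135, -0.0, -1.479]
contact_force: [0.2, -0.1, 0.8]
opening: 0.0401
```

Run:
```python
from h import *
goal(.590,.013,.102,-1.487)
c=snap('wrist','w2.png')
for P in [(.590,.013,.12),(.5089,.0063,.12),(.6716,.02,.12)]: print(proj(c,P))
```

```text
t 2.98 pos [0.5953 0.021  0.2682] rot [-3.135 -0.    -1.479] F [ 0.2 -0.1  0.8] open 0.0401 q [-0.09  0.44  1.25  0.    1.44  1.38]
shift (yaw now) [  7.5   6.  166.2] shift(at goal yaw) [  7.5   5.9 166.2] turn z 0.008
[325.78665952 229.85095575]
[324.62405116 309.76231772]
[326.7959133  138.34387854]
```

View pics/w2.png

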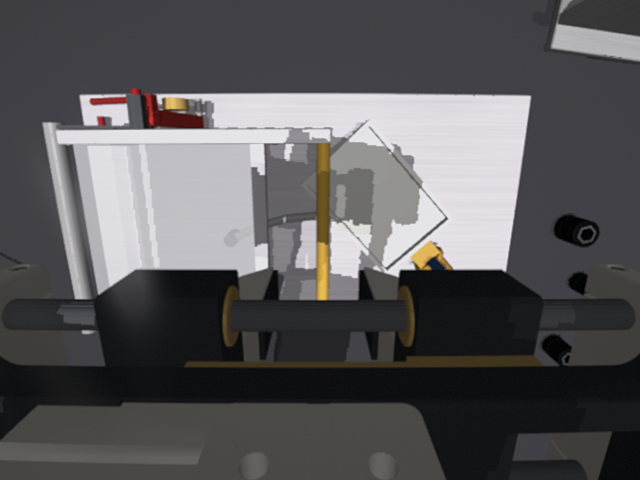

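The bar sits at column 322 (predicted 326), about 2 mm towards the hinge. I'll descend.

Request:
{"fn": "move_arm", "kwargs": {
  "increments": [
    [40,5,6,50,0,0,0],
    [40,0,0,50,0,0,0],
    [40,0,0,40,0,0,0],
    [40,0,0,20,0,0,0],
    [40,0,0,0,0,0,0],
    [40,0,0,0,0,0,0]
  ],
  "newtons": 30
}}

```text
time: 3.78
tool_pos: [0.5905, 0.0076, 0.1093]
tool_rot: [-3.127, -0.003, -1.489]
contact_force: [0.2, 0.3, -0.2]
opening: 0.0401
```

Run:
```python
from h import *
goal(.590,.015,.102,-1.487)
snap('scene','s2.png');c=snap('side','d2.png')
```

```text
t 3.77 pos [0.5905 0.0076 0.1093] rot [-3.127e+00 -3.000e-03 -1.489e+00] F [ 0.2  0.3 -0.2] open 0.0401 q [-0.12  0.56  1.51  0.    1.05  1.37]
shift (yaw now) [-7.4 -0.1  7.3] shift(at goal yaw) [-7.4 -0.1  7.3] turn z -0.002
```

View pics/s2.png

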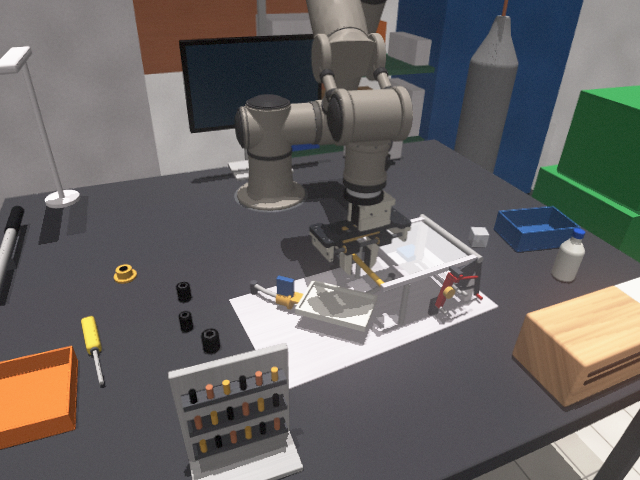

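Fingers straddle the bar. I'll centre and close.

Request:
{"fn": "move_arm", "kwargs": {
  "increments": [
    [40,-7,0,8,0,0.014,0],
    [40,0,0,0,0,0,0],
    [8,0,0,0,0,0,0],
    [8,0,0,0,0,0,0],
    [8,0,0,0,0,0,0],
    [8,0,0,0,0,0,0]
  ],
  "newtons": 30
}}

```text
time: 4.62
tool_pos: [0.591, 0.0162, 0.1028]
tool_rot: [-3.123, -0.017, -1.488]
contact_force: [0.6, 3.1, 0.2]
opening: 0.0109
```

Run:
```python
from h import *
goal(.590,.015,.102,-1.487)
# hinge guess from here
for A in np.arange(0,1.4,.1): print(round(A,2),np.round([235*(1-np.cos(A)),235*np.sin(A)],1))
```

```text
t 4.62 pos [0.591  0.0162 0.1028] rot [-3.123 -0.017 -1.488] F [0.6 3.1 0.2] open 0.0109 q [-0.09  0.57  1.52 -0.02  1.03  1.4 ]
shift (yaw now) [1.1 1.1 0.8] shift(at goal yaw) [1.1 1.1 0.8] turn z -0.001
0.0 [0. 0.]
0.1 [ 1.2 23.5]
0.2 [ 4.7 46.7]
0.3 [10.5 69.4]
0.4 [18.6 91.5]
0.5 [ 28.8 112.7]
0.6 [ 41.  132.7]
0.7 [ 55.3 151.4]
0.8 [ 71.3 168.6]
0.9 [ 88.9 184.1]
1.0 [108.  197.7]
1.1 [128.4 209.4]
1.2 [149.8 219. ]
1.3 [172.1 226.4]
```

Request:
{"fn": "move_arm", "kwargs": {
  "increments": [
    [8,-1,0,-23,-0.018,-0.017,0],
    [8,-3,0,-23,0,0,0],
    [8,-6,0,-23,0,0,0],
    [8,0,0,0,0,0,0]
  ],
  "newtons": 40
}}

```text
time: 5.12
tool_pos: [0.5898, 0.026, 0.1704]
tool_rot: [3.139, -0.001, -1.488]
contact_force: [1.4, 0.2, -4.3]
opening: 0.0103
```

```bash
cat >> h.py <<'E'
def board():
    s=robot.observe(); p=np.array(s['tool_pos'])+np.array([0,0,.0188])-np.array([.5684,.2485,.12])
    y=-p[0]*np.sin(.084)+p[1]*np.cos(.084); print('bar dock x',round(p[0]*np.cos(.084)+p[1]*np.sin(.084),4),'y,z',round(y,4),round(p[2],4),'A',round(np.arctan2(p[2],-y),3),'r',round(np.hypot(y,p[2]),4),'open',round(s['opening'],4),'F',np.round(s['contact_force'],1),'t',round(s['time'],2),'rot',np.round(s['tool_rot'],3))
E
python3 -c "
from h import *
board()"
```

```text
bar dock x 0.0027 y,z -0.2235 0.0692 A 0.3 r 0.234 open 0.0103 F [ 1.4  0.2 -4.3] t 5.12 rot [ 3.139e+00 -1.000e-03 -1.488e+00]
```

Nearly full tracking, and the radius matches. Continuing up to about 1.15.

Request:
{"fn": "move_arm", "kwargs": {
  "increments": [
    [8,-8,0,-22,0,0,0],
    [8,-10,0,-21,0,0,0],
    [8,-12,0,-20,0,0,0],
    [8,-14,0,-19,0,0,0],
    [8,-16,0,-17,0,0,0],
    [8,0,0,0,0,0,0]
  ]
}}

```text
time: 5.88
tool_pos: [0.5852, 0.0773, 0.2648]
tool_rot: [3.132, -0.017, -1.493]
contact_force: [0.8, -0.2, -4.0]
opening: 0.0105
```

```bash
python3 -c "
from h import *
board()"
```

```text
bar dock x 0.0024 y,z -0.172 0.1636 A 0.76 r 0.2374 open 0.0105 F [ 0.8 -0.2 -4. ] t 5.88 rot [ 3.132 -0.017 -1.493]
```

Request:
{"fn": "move_arm", "kwargs": {
  "increments": [
    [8,-18,0,-15,0,-0.015,0],
    [8,-19,0,-14,0,0,0],
    [8,-20,0,-12,0,0,0],
    [8,-19,0,-9,0,0,0],
    [8,0,0,0,0,0,0],
    [8,0,0,0,0,0,0]
  ]
}}

```text
time: 6.62
tool_pos: [0.5804, 0.1387, 0.3135]
tool_rot: [3.127, -0.027, -1.504]
contact_force: [-0.7, -4.0, 3.0]
opening: 0.0105
```

```bash
python3 -c "
from h import *
board()
snap('side','d3.png')"
```

```text
bar dock x 0.0027 y,z -0.1104 0.2123 A 1.091 r 0.2393 open 0.0105 F [-0.7 -4.   3. ] t 6.62 rot [ 3.127 -0.027 -1.504]
```

View pics/d3.png

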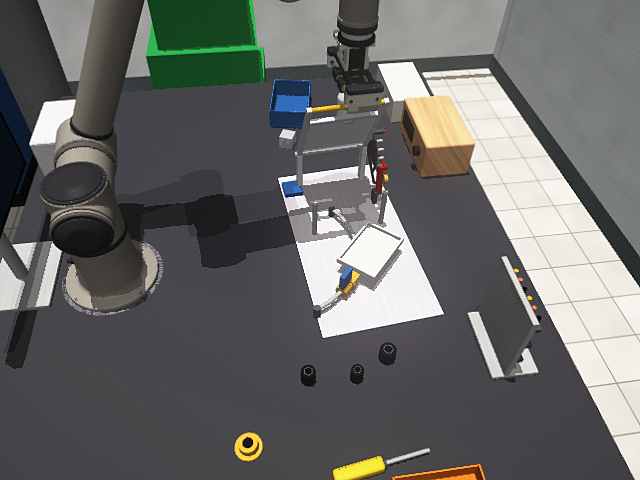

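Request:
{"fn": "move_arm", "kwargs": {
  "increments": [
    [8,-9,0,-3,0.014,-0.027,-0.017],
    [8,-8,0,-3,0,0,0],
    [8,0,0,0,0,0,0],
    [8,0,0,0,0,0,0]
  ]
}}

```text
time: 7.18
tool_pos: [0.5797, 0.1503, 0.3191]
tool_rot: [3.141, -0.005, -1.492]
contact_force: [-1.5, -3.9, 3.3]
opening: 0.0108
```

```bash
python3 -c "
from h import *
board()
snap('scene','s3.png')
import cv2
a=cv2.imread('pics/s3.png')[130:330,300:520]; cv2.imwrite('pics/z4.png',cv2.resize(a,None,fx=2.8,fy=2.8,interpolation=cv2.INTER_CUBIC))"
```

```text
bar dock x 0.003 y,z -0.0988 0.2179 A 1.145 r 0.2393 open 0.0108 F [-1.5 -3.9  3.3] t 7.17 rot [ 3.141 -0.005 -1.492]
```

View pics/z4.png

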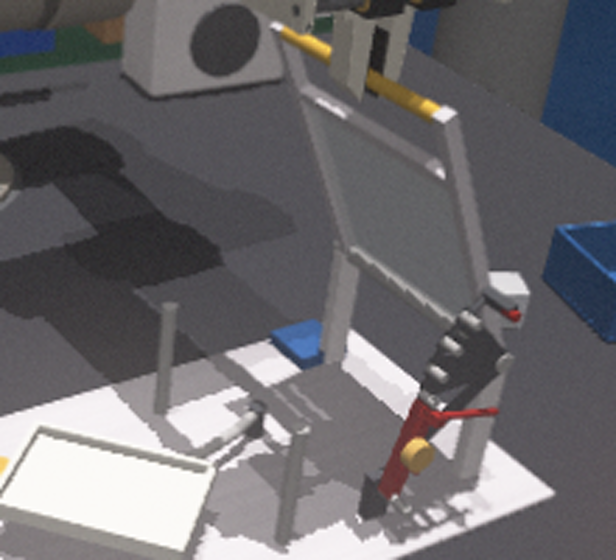

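```bash
cat >> h.py <<'E'
def Afit(obs):
    # obs: list of (cam, near_uv, far_uv)
    H=np.array([.5684,.2475,.12]);c,s=np.cos(.084),np.sin(.084);ex=np.array([c,s,0]);ey=np.array([-s,c,0]);ez=np.array([0,0,1.])
    def f(p):
        A,x=p; m=H+ex*x+235e-3*(-ey*np.cos(A)+ez*np.sin(A)); r=[]
        for cam,a,b in obs: r+=list(proj(cam,m-ex*.082)-a)+list(proj(cam,m+ex*.082)-b)
        return np.array(r)
    o=least_squares(f,[.5,0]); print('A',round(o.x[0],3),'x',round(o.x[1],4),np.round(o.fun,1))
E
python3 - <<'E'
from h import *
c=loadcams()
Afit([(c['scene'],(340.7,242.1),(382.5,285)),(c['side'],(324.1,216.3),(391.5,206.3))])
Afit([(c['scene'],(398.2,139.6),(458.9,170.4))])
E
```

```text
A 0.017 x 0.0019 [ 0.1  0.2  0.3 -0.2 -0.2  0.4  0.1 -0.2]
A 1.138 x -0.0042 [ 3.8  0.7 -3.1 -0.1]
```

Request:
{"fn": "move_arm", "kwargs": {
  "increments": [
    [8,-11,0,-4,0,0,0],
    [8,0,0,0,0,0,0],
    [8,0,0,0,0,0,0]
  ]
}}

```text
time: 7.6
tool_pos: [0.5789, 0.1593, 0.323]
tool_rot: [3.14, -0.008, -1.494]
contact_force: [-2.0, -4.5, 3.8]
opening: 0.0106
```

```bash
python3 -c "
from h import *
board()"
```

```text
bar dock x 0.003 y,z -0.0897 0.2218 A 1.186 r 0.2393 open 0.0106 F [-2.  -4.5  3.8] t 7.6 rot [ 3.14  -0.008 -1.494]
```

Request:
{"fn": "move_arm", "kwargs": {
  "increments": [
    [8,8,0,3,0,0,0],
    [8,7,0,3,0,0,0],
    [8,0,0,0,0,0,0],
    [8,0,0,0,0,0,0]
  ]
}}

```text
time: 8.1
tool_pos: [0.5801, 0.1468, 0.3172]
tool_rot: [-3.141, 0.002, -1.491]
contact_force: [-2.7, 1.0, 4.9]
opening: 0.0107
```

```bash
python3 -c "
from h import *
board()"
```

```text
bar dock x 0.0031 y,z -0.1024 0.216 A 1.128 r 0.2391 open 0.0107 F [-2.7  1.   4.9] t 8.1 rot [-3.141e+00  2.000e-03 -1.491e+00]
```

Request:
{"fn": "move_arm", "kwargs": {
  "increments": [
    [8,3,0,1,0,0,0],
    [8,0,0,0,0,0,0],
    [36,0,0,0,0,0,0],
    [36,0,0,0,0,0,0],
    [36,0,0,0,0,0,0],
    [36,0,0,0,0,0,0]
  ]
}}

```text
time: 8.85
tool_pos: [0.5804, 0.1467, 0.3149]
tool_rot: [-3.14, 0.012, -1.49]
contact_force: [0.6, -0.2, 0.7]
opening: 0.0359
```

```bash
python3 -c "
from h import *
board()
snap('scene','s4.png'); snap('side','d4.png')
import cv2
a=cv2.imread('pics/s4.png')[100:300,300:520]; b=cv2.imread('pics/d4.png')[60:260,260:440];
a=cv2.resize(a,(440,400),interpolation=cv2.INTER_CUBIC);b=cv2.resize(b,(360,400),interpolation=cv2.INTER_CUBIC); cv2.imwrite('pics/z5.png',cv2.hconcat([a,b]))"
```

```text
bar dock x 0.0034 y,z -0.1025 0.2137 A 1.124 r 0.237 open 0.0359 F [ 0.6 -0.2  0.7] t 8.85 rot [-3.14   0.012 -1.49 ]
```

View pics/z5.png

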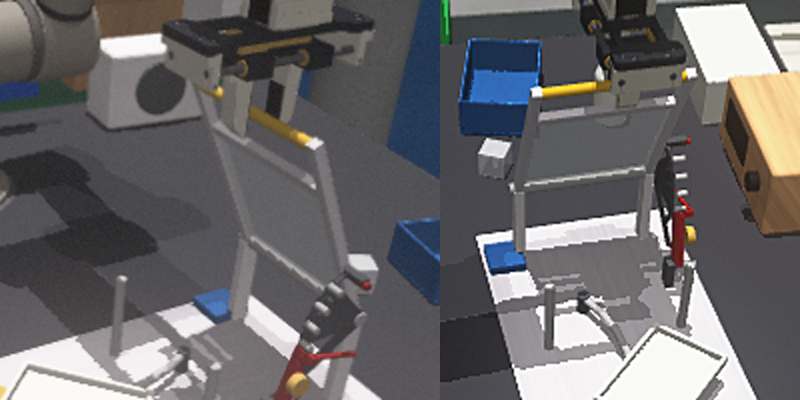

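Request:
{"fn": "move_arm", "kwargs": {
  "increments": [
    [36,0,0,-30,0,0,0],
    [36,0,0,-30,0,0,0],
    [36,0,0,-10,0,0,0],
    [36,0,0,0,0,0,0]
  ]
}}

```text
time: 9.45
tool_pos: [0.5803, 0.1458, 0.3853]
tool_rot: [3.14, 0.012, -1.49]
contact_force: [0.5, 0.6, 0.2]
opening: 0.036
```

```bash
python3 -c "
from h import *
c=loadcams()
Afit([(c['scene'],(398.5,140),(458.5,171.5)),(c['side'],(308,106),(385,97))])
goal(.5243,-.3384,.2,-.721)
snap('scene','s5.png'); snap('side','d5.png')
a=cv2.imread('pics/s5.png')[100:300,300:520]; b=cv2.imread('pics/d5.png')[60:260,260:440];
a=cv2.resize(a,(440,400),interpolation=cv2.INTER_CUBIC);b=cv2.resize(b,(360,400),interpolation=cv2.INTER_CUBIC); cv2.imwrite('pics/z6.png',cv2.hconcat([a,b]))"
```

```text
A 1.133 x -0.0014 [ 3.9  1.  -2.2 -0.3  2.2  0.5 -3.1  0.8]
t 9.45 pos [0.5803 0.1458 0.3853] rot [ 3.14   0.012 -1.49 ] F [0.5 0.6 0.2] open 0.036 q [0.11 0.43 0.96 0.01 1.75 1.6 ]
shift (yaw now) [478.1  94.9 185.3] shift(at goal yaw) [277.6 400.6 185.3] turn z -0.769
```

View pics/z6.png

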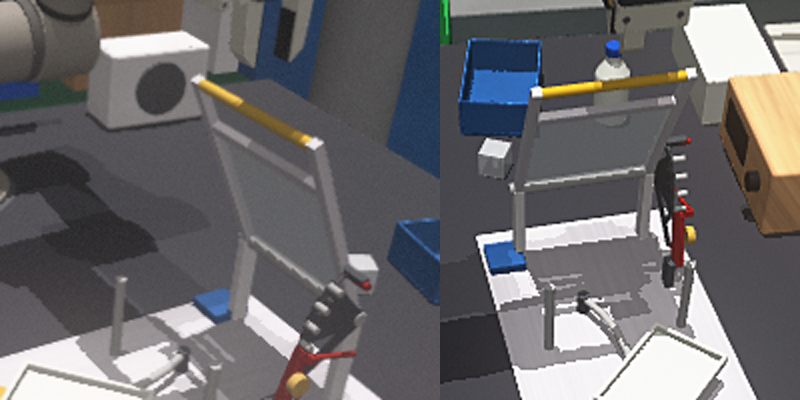

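The board stays propped after letting go (bar ends unchanged, A about 1.12). Going to socket a.

Request:
{"fn": "move_arm", "kwargs": {
  "increments": [
    [60,58,11,0,0,0,0],
    [60,58,11,0,0,0,0],
    [60,58,11,10,0,0,0],
    [60,58,11,20,0,0,0],
    [60,58,11,20,0,0,0],
    [60,58,11,20,0,0,0],
    [60,58,11,20,0,0,0],
    [60,0,0,20,0,0,-0.16],
    [60,0,0,20,0,0,-0.16],
    [60,0,0,20,0,0,-0.16],
    [60,0,0,0,0,0,-0.16],
    [60,0,0,0,0,0,-0.13]
  ]
}}

```text
time: 11.05
tool_pos: [0.5276, -0.2661, 0.2092]
tool_rot: [-3.141, 0.036, -0.695]
contact_force: [0.3, 0.7, 0.3]
opening: 0.06
```

```bash
python3 -c "
from h import *
goal(.5243,-.3384,.2,-.721)
c=snap('wrist','w3.png')
for P in [(.5243,-.3384,.036),(.4266,-.3287,.036),(.5962,-.3012,.036)]: print(proj(c,P))
r=robot.look_for('socket_a','wrist'); print(r)"
```

```text
t 11.05 pos [ 0.5276 -0.2661  0.2092] rot [-3.141  0.036 -0.695] F [0.3 0.7 0.3] open 0.06 q [-0.6   0.5   1.33  0.    1.35  0.09]
shift (yaw now) [43.8 57.6  9.2] shift(at goal yaw) [45.3 56.5  9.2] turn z 0.026
[366.16188005 271.86289815]
[289.02969047 318.61360988]
[401.20125143 200.31211109]
[{'rect': [376.7, 185.5, 43.1, 34.2], 'conf': 0.87}, {'rect': [353.1, 257.3, 22.3, 26.5], 'conf': 0.8}]
```

View pics/w3.png

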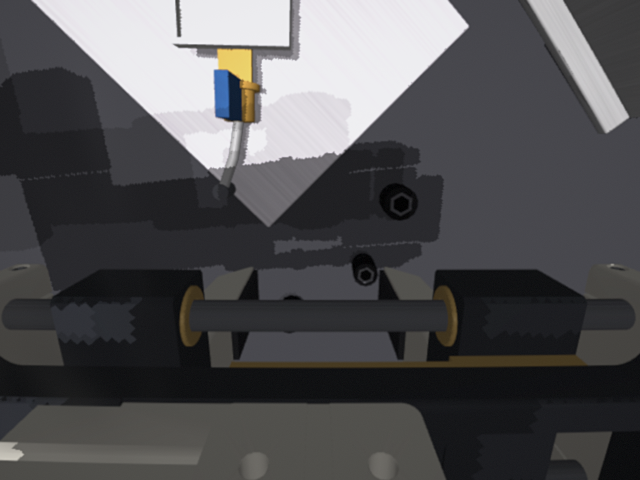

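Hex tops appear at (366,274) and (402,203), within about 2 px of prediction. Moving over a.

Request:
{"fn": "move_arm", "kwargs": {
  "increments": [
    [60,23,29,30,0,0.036,0.026],
    [60,23,29,30,0,0,0],
    [60,0,0,30,0,0,0],
    [60,0,0,0,0,0,0],
    [60,0,0,0,0,0,0]
  ]
}}

```text
time: 11.78
tool_pos: [0.5235, -0.3405, 0.1157]
tool_rot: [-3.141, -0.001, -0.738]
contact_force: [0.1, -0.4, -0.7]
opening: 0.0602
```

```bash
python3 -c "
from h import *
goal(.5243,-.3384,.012,-.721)"
```

```text
t 11.78 pos [ 0.5235 -0.3405  0.1157] rot [-3.141e+00 -1.000e-03 -7.380e-01] F [ 0.1 -0.4 -0.7] open 0.0602 q [-0.7   0.62  1.38  0.    1.14  0.04]
shift (yaw now) [ -0.8  -2.  103.7] shift(at goal yaw) [ -0.8  -2.  103.7] turn z -0.017
```

Request:
{"fn": "move_arm", "kwargs": {
  "increments": [
    [60,-1,-2,40,0,0,-0.017],
    [60,0,0,35,0,0,0],
    [60,0,0,18,0,0,0],
    [60,0,0,6,0,0,0],
    [60,0,0,0,0,0,0]
  ]
}}

```text
time: 12.4
tool_pos: [0.5294, -0.3401, 0.0226]
tool_rot: [-3.14, -0.015, -0.722]
contact_force: [1.0, -0.6, -0.6]
opening: 0.0599
```

```bash
python3 -c "
from h import *
goal(.5243,-.3384,.012,-.721)"
```

```text
t 12.4 pos [ 0.5294 -0.3401  0.0226] rot [-3.14  -0.015 -0.722] F [ 1.  -0.6 -0.6] open 0.0599 q [-0.69  0.73  1.46  0.    0.93  0.03]
shift (yaw now) [-5.   2.1 10.6] shift(at goal yaw) [-5.   2.1 10.6] turn z -0.001
```

Request:
{"fn": "move_arm", "kwargs": {
  "increments": [
    [60,-5,2,10,0,-0.015,0],
    [60,0,0,0,0,0,0],
    [15,0,0,0,0,0,0],
    [15,0,0,0,0,0,0],
    [15,0,0,0,0,0,0],
    [15,0,0,0,0,0,0]
  ],
  "newtons": 25
}}

```text
time: 13.15
tool_pos: [0.5253, -0.3394, 0.0148]
tool_rot: [-3.14, -0.003, -0.722]
contact_force: [0.4, 0.7, -1.1]
opening: 0.0253
```

```bash
python3 -c "
from h import *
goal(.5243,-.3384,.012,-.721)"
```

```text
t 13.15 pos [ 0.5253 -0.3394  0.0148] rot [-3.14e+00 -3.00e-03 -7.22e-01] F [ 0.4  0.7 -1.1] open 0.0253 q [-0.7   0.74  1.47  0.    0.93  0.02]
shift (yaw now) [-1.4 -0.1  2.8] shift(at goal yaw) [-1.4 -0.1  2.8] turn z -0.001
```

Request:
{"fn": "move_arm", "kwargs": {
  "increments": [
    [34,0,0,0,0,0,0],
    [34,-1,0,4,0,0,0],
    [34,0,0,0,0,0,0],
    [15,0,0,0,0,0,0],
    [15,0,0,0,0,0,0],
    [15,0,0,0,0,0,0],
    [15,0,0,-30,0,0,0],
    [15,0,0,-50,0,0,0],
    [15,0,0,-50,0,0,0],
    [15,0,0,0,0,0,0]
  ],
  "newtons": 30
}}

```text
time: 14.4
tool_pos: [0.5235, -0.338, 0.1427]
tool_rot: [-3.14, 0.0, -0.722]
contact_force: [0.3, 0.1, -0.4]
opening: 0.0258
```

```bash
python3 -c "
from h import *
y=np.array([np.cos(.85),np.sin(.85)])
for k in (.041,0,-.041): print(np.array([.6148,-.047])+k*y)
goal(.6419,-.0162,.15,-.721)"
```

```text
[ 0.64185931 -0.0161975 ]
[ 0.6148 -0.047 ]
[ 0.58774069 -0.0778025 ]
t 14.4 pos [ 0.5235 -0.338   0.1427] rot [-3.14   0.    -0.722] F [ 0.3  0.1 -0.4] open 0.0258 q [-0.7   0.59  1.35  0.    1.2   0.02]
shift (yaw now) [-123.8 -319.8   -7.3] shift(at goal yaw) [-123.5 -319.9   -7.3] turn z -0.001
```

Request:
{"fn": "move_arm", "kwargs": {
  "increments": [
    [15,-20,-53,-3,0,0,0],
    [15,-20,-53,0,0,0,0],
    [15,-20,-53,0,0,0,0],
    [15,-20,-53,0,0,0,0],
    [15,-20,-53,0,0,0,0],
    [15,-15,-35,0,0,0,0],
    [15,0,0,0,0,0,0],
    [15,0,0,0,0,0,0]
  ]
}}

```text
time: 15.4
tool_pos: [0.6339, -0.0278, 0.1355]
tool_rot: [3.136, 0.014, -0.725]
contact_force: [-0.9, -0.6, -1.7]
opening: 0.0254
```

```bash
python3 -c "
from h import *
goal(.6419,-.0162,.058,-.721)
c=snap('wrist','w4.png')
x=np.array([np.cos(-.721),np.sin(-.721)]);y=np.array([np.cos(.85),np.sin(.85)])
for a,b in [(.05,.0725),(.05,-.0725),(-.05,.0725),(-.05,-.0725)]: print(proj(c,list(np.array([.6148,-.047])+a*x+b*y)+[.055]))
"
```

```text
t 15.4 pos [ 0.6339 -0.0278  0.1355] rot [ 3.136  0.014 -0.725] F [-0.9 -0.6 -1.7] open 0.0254 q [-0.17  0.63  1.31  0.    1.22  0.56]
shift (yaw now) [ -1.7 -14.   77.5] shift(at goal yaw) [ -1.6 -14.   77.5] turn z -0.004
[388.0967354  178.96448991]
[379.12511661 360.10446076]
[244.56043213 179.4310533 ]
[255.72681413 359.45250219]
```

View pics/w4.png

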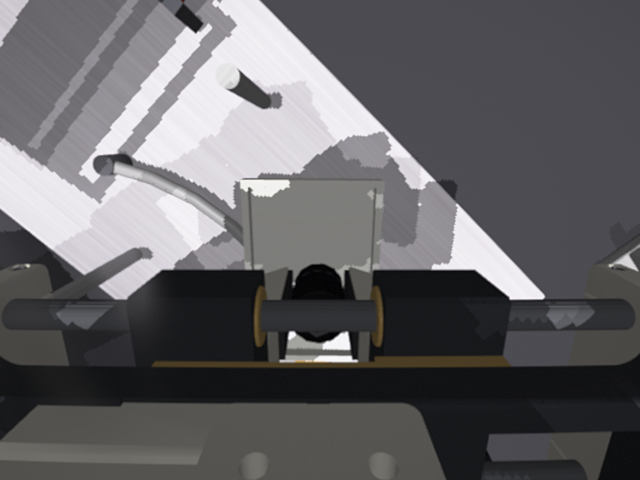

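Tray far corners appear at (242,179) and (384,180), about 2 mm left of prediction. Lowering a into the far slot.

Request:
{"fn": "move_arm", "kwargs": {
  "increments": [
    [15,-4,-14,20,-0.006,0.014,0],
    [15,0,0,25,0,0,0],
    [15,0,0,20,0,0,0],
    [15,0,0,0,0,0,0],
    [15,0,0,0,0,0,0]
  ]
}}

```text
time: 16.08
tool_pos: [0.6387, -0.0219, 0.0691]
tool_rot: [3.129, -0.001, -0.734]
contact_force: [-0.4, 0.6, -0.6]
opening: 0.0253
```

```bash
python3 -c "
from h import *
goal(.6400,-.0150,.058,-.721)
"
```

```text
t 16.07 pos [ 0.6387 -0.0219  0.0691] rot [ 3.129e+00 -1.000e-03 -7.340e-01] F [-0.4  0.6 -0.6] open 0.0253 q [-0.15  0.7   1.37 -0.01  1.08  0.59]
shift (yaw now) [-3.7 -6.  11.1] shift(at goal yaw) [-3.6 -6.1 11.1] turn z -0.013
```

Request:
{"fn": "move_arm", "kwargs": {
  "increments": [
    [15,-3,-6,7,0.012,0,-0.013],
    [15,0,0,3,0,0,0],
    [15,0,0,0,0,0,0]
  ]
}}

```text
time: 16.45
tool_pos: [0.6415, -0.0158, 0.0603]
tool_rot: [-3.14, -0.004, -0.721]
contact_force: [-0.2, -0.3, -0.2]
opening: 0.0253
```

```bash
python3 -c "
from h import *
goal(.6400,-.0150,.058,-.721)
"
```

```text
t 16.45 pos [ 0.6415 -0.0158  0.0603] rot [-3.14  -0.004 -0.721] F [-0.2 -0.3 -0.2] open 0.0253 q [-0.14  0.71  1.38 -0.    1.05  0.58]
shift (yaw now) [-1.7  0.4  2.3] shift(at goal yaw) [-1.7  0.4  2.3] turn z 0.0
```

Request:
{"fn": "move_arm", "kwargs": {
  "increments": [
    [15,-1,0,3,0,0,0],
    [15,0,0,0,0,0,0],
    [15,0,0,1,0,0,0],
    [15,0,0,0,0,0,0]
  ]
}}

```text
time: 16.95
tool_pos: [0.641, -0.015, 0.0566]
tool_rot: [-3.139, -0.004, -0.721]
contact_force: [-0.5, 0.0, -1.2]
opening: 0.0253
```

Request:
{"fn": "move_arm", "kwargs": {
  "increments": [
    [38,0,0,0,0,0,0],
    [38,0,0,0,0,0,0],
    [38,0,0,-25,0,0,0],
    [38,0,0,-50,0,0,0],
    [60,0,0,-20,0,0,0],
    [60,0,0,0,0,0,0]
  ]
}}

```text
time: 17.7
tool_pos: [0.6405, -0.015, 0.154]
tool_rot: [-3.139, -0.004, -0.721]
contact_force: [0.9, -0.6, -0.2]
opening: 0.0535
```

```bash
python3 -c "
from h import *
goal(.5962,-.3012,.14,-.721)
c=snap('wrist','w5.png'); snap('side','d6.png')
"
```

```text
t 17.7 pos [ 0.6405 -0.015   0.154 ] rot [-3.139 -0.004 -0.721] F [ 0.9 -0.6 -0.2] open 0.0535 q [-0.14  0.61  1.29 -0.    1.24  0.58]
shift (yaw now) [155.6 244.3  14. ] shift(at goal yaw) [155.7 244.3  14. ] turn z 0.0
```

View pics/w5.png

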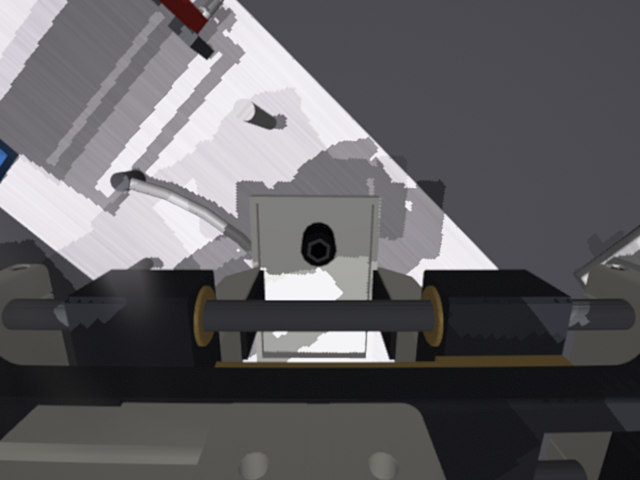

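View pics/d6.png

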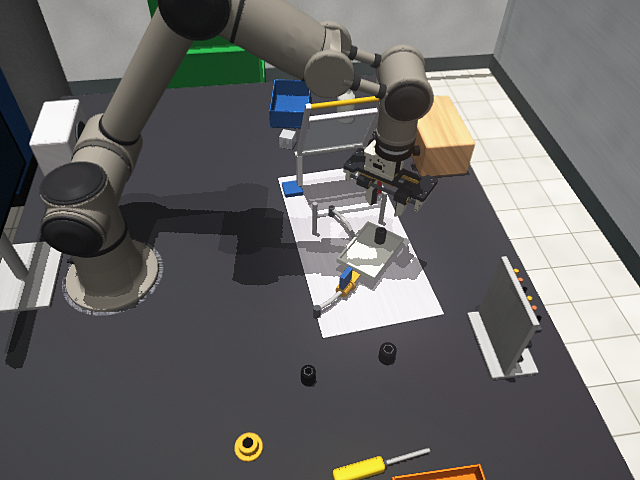

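Socket a stands in the tray (wrist (318,247)); b and c are unmoved at side (308,375) and (388,352). Next is c.

Request:
{"fn": "move_arm", "kwargs": {
  "increments": [
    [64,31,50,0,0,0,0],
    [64,31,50,0,0,0,0],
    [64,31,50,0,0,0,0],
    [64,31,50,0,0,0,0],
    [64,25,40,10,0,0,0],
    [64,0,0,0,0,0,0],
    [64,0,0,0,0,0,0]
  ]
}}

```text
time: 18.68
tool_pos: [0.588, -0.2985, 0.1289]
tool_rot: [3.138, 0.016, -0.718]
contact_force: [-0.8, -0.2, 0.2]
opening: 0.064
```

```bash
python3 -c "
from h import *
goal(.5962,-.3012,.011,-.721)
"
```

```text
t 18.68 pos [ 0.588  -0.2985  0.1289] rot [ 3.138  0.016 -0.718] F [-0.8 -0.2  0.2] open 0.064 q [-0.59  0.68  1.23 -0.    1.25  0.13]
shift (yaw now) [  8.   -3.3 117.9] shift(at goal yaw) [  7.9  -3.3 117.9] turn z 0.003
```

Request:
{"fn": "move_arm", "kwargs": {
  "increments": [
    [64,8,-3,35,0,0.016,0],
    [64,0,0,35,0,0,0],
    [64,0,0,25,0,0,0],
    [64,0,0,8,0,0,0],
    [64,0,0,0,0,0,0]
  ]
}}

```text
time: 19.3
tool_pos: [0.5979, -0.2941, 0.0229]
tool_rot: [3.139, 0.0, -0.71]
contact_force: [-0.6, 0.8, 0.4]
opening: 0.064
```

```bash
python3 -c "
from h import *
goal(.5962,-.3012,.011,-.721)
"
```

```text
t 19.3 pos [ 0.5979 -0.2941  0.0229] rot [ 3.139  0.    -0.71 ] F [-0.6  0.8  0.4] open 0.064 q [-0.57  0.8   1.32 -0.    1.03  0.14]
shift (yaw now) [ 3.3  6.4 11.9] shift(at goal yaw) [ 3.4  6.4 11.9] turn z 0.011
```

Request:
{"fn": "move_arm", "kwargs": {
  "increments": [
    [64,3,6,8,0,0,0.011],
    [64,0,0,4,0,0,0],
    [64,0,0,0,0,0,0]
  ]
}}

```text
time: 19.68
tool_pos: [0.5975, -0.3015, 0.0128]
tool_rot: [3.14, -0.004, -0.721]
contact_force: [-0.0, 0.1, -0.1]
opening: 0.0637
```

```bash
python3 -c "
from h import *
goal(.5962,-.3012,.011,-.721)
"
```

```text
t 19.68 pos [ 0.5975 -0.3015  0.0128] rot [ 3.14  -0.004 -0.721] F [-0.   0.1 -0.1] open 0.0637 q [-0.58  0.81  1.32 -0.    1.01  0.14]
shift (yaw now) [-1.2  0.6  1.8] shift(at goal yaw) [-1.2  0.6  1.8] turn z -0.0
```

Request:
{"fn": "move_arm", "kwargs": {
  "increments": [
    [64,0,0,2,0,0,0],
    [20,0,0,0,0,0,0],
    [20,0,0,0,0,0,0],
    [20,0,0,0,0,0,0],
    [20,0,0,0,0,0,0],
    [20,0,0,-30,0,0,0],
    [20,0,0,-50,0,0,0],
    [20,0,0,-50,0,0,0],
    [20,0,0,0,0,0,0]
  ],
  "newtons": 35
}}

```text
time: 20.8
tool_pos: [0.5969, -0.3008, 0.1435]
tool_rot: [3.139, -0.002, -0.721]
contact_force: [-0.1, 0.9, -1.3]
opening: 0.0336
```

```bash
python3 -c "
from h import *
goal(.6133,-.0460,.14,-.721)
"
```

```text
t 20.8 pos [ 0.5969 -0.3008  0.1435] rot [ 3.139e+00 -2.000e-03 -7.210e-01] F [-0.1  0.9 -1.3] open 0.0336 q [-0.58  0.67  1.2  -0.    1.27  0.14]
shift (yaw now) [-156.  -202.2    3.5] shift(at goal yaw) [-155.9 -202.3    3.5] turn z -0.0
```

Request:
{"fn": "move_arm", "kwargs": {
  "increments": [
    [20,-38,-50,0,0,0,0],
    [20,-38,-50,0,0,0,0],
    [20,-38,-50,0,0,0,0],
    [20,-38,-49,0,0,0,0],
    [20,0,0,0,0,0,0],
    [20,0,0,0,0,0,0]
  ]
}}

```text
time: 21.55
tool_pos: [0.6112, -0.0471, 0.1353]
tool_rot: [3.135, 0.007, -0.724]
contact_force: [-0.0, -0.6, -1.2]
opening: 0.0332
```

```bash
python3 -c "
from h import *
goal(.6133,-.0460,.058,-.721)
"
```

```text
t 21.55 pos [ 0.6112 -0.0471  0.1353] rot [ 3.135  0.007 -0.724] F [-0.  -0.6 -1.2] open 0.0332 q [-0.2   0.59  1.39 -0.    1.18  0.52]
shift (yaw now) [ 0.9 -2.2 77.3] shift(at goal yaw) [ 0.9 -2.2 77.3] turn z -0.003
```

Request:
{"fn": "move_arm", "kwargs": {
  "increments": [
    [20,1,-2,25,0.006,0.007,0],
    [20,0,0,25,0,0,0],
    [20,0,0,15,0,0,0],
    [20,0,0,0,0,0,0],
    [20,0,0,0,0,0,0]
  ]
}}

```text
time: 22.18
tool_pos: [0.6129, -0.0525, 0.0675]
tool_rot: [3.14, -0.0, -0.731]
contact_force: [0.5, -0.4, -0.9]
opening: 0.0332
```

```bash
python3 -c "
from h import *
goal(.6133,-.0460,.058,-.721)
"
```

```text
t 22.18 pos [ 0.6129 -0.0525  0.0675] rot [ 3.14  -0.    -0.731] F [ 0.5 -0.4 -0.9] open 0.0332 q [-0.21  0.66  1.46 -0.    1.02  0.52]
shift (yaw now) [-4.1 -5.1  9.5] shift(at goal yaw) [-4.  -5.1  9.5] turn z -0.01
```

Request:
{"fn": "move_arm", "kwargs": {
  "increments": [
    [20,-4,-5,6,0,0,-0.01],
    [20,0,0,3,0,0,0],
    [20,0,0,1,0,0,0],
    [20,0,0,0,0,0,0]
  ]
}}

```text
time: 22.68
tool_pos: [0.6144, -0.0457, 0.0588]
tool_rot: [-3.141, -0.003, -0.72]
contact_force: [1.2, -0.1, -1.3]
opening: 0.0333
```

```bash
python3 -c "
from h import *
goal(.6133,-.0460,.0565,-.721)
"
```

```text
t 22.68 pos [ 0.6144 -0.0457  0.0588] rot [-3.141e+00 -3.000e-03 -7.200e-01] F [ 1.2 -0.1 -1.3] open 0.0333 q [-0.2   0.67  1.46 -0.    1.    0.52]
shift (yaw now) [-0.6  1.   2.3] shift(at goal yaw) [-0.6  1.   2.3] turn z 0.001
```

Request:
{"fn": "move_arm", "kwargs": {
  "increments": [
    [20,0,0,2,0,0,0],
    [20,0,0,1,0,0,0],
    [20,0,0,0,0,0,0],
    [44,0,0,0,0,0,0],
    [44,0,0,0,0,0,0],
    [44,0,0,-25,0,0,0],
    [44,0,0,-50,0,0,0],
    [60,0,0,-20,0,0,0],
    [60,0,0,0,0,0,0]
  ]
}}

```text
time: 23.8
tool_pos: [0.6144, -0.0457, 0.1542]
tool_rot: [-3.141, -0.004, -0.72]
contact_force: [-0.4, -0.2, -0.2]
opening: 0.0583
```

```bash
python3 -c "
from h import *
goal(.4266,-.3287,.14,-.721)
c=snap('wrist','w6.png'); snap('side','d7.png')
"
```

```text
t 23.8 pos [ 0.6144 -0.0457  0.1542] rot [-3.141 -0.004 -0.72 ] F [-0.4 -0.2 -0.2] open 0.0583 q [-0.2   0.57  1.37 -0.    1.21  0.52]
shift (yaw now) [ 45.4 336.6  14.2] shift(at goal yaw) [ 45.7 336.6  14.2] turn z 0.001
```

View pics/w6.png

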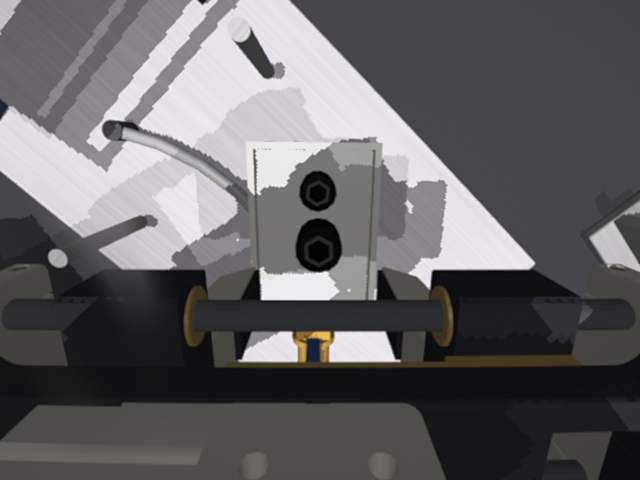

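View pics/d7.png

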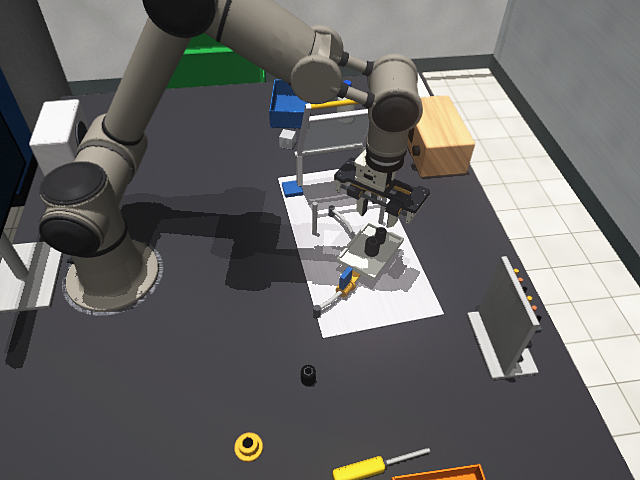

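Two sockets stand in the tray at wrist (318,192) and (318,246); b is unmoved at side (308,375). Going for b.

Request:
{"fn": "move_arm", "kwargs": {
  "increments": [
    [60,8,60,0,0,0,0],
    [60,8,60,0,0,0,0],
    [60,8,60,0,0,0,0],
    [60,8,60,0,0,0,0],
    [60,8,60,10,0,0,0],
    [60,7,37,0,0,0,0],
    [60,0,0,0,0,0,0],
    [60,0,0,0,0,0,0]
  ]
}}

```text
time: 24.9
tool_pos: [0.4179, -0.3336, 0.1303]
tool_rot: [3.139, 0.017, -0.718]
contact_force: [0.2, 0.1, 0.5]
opening: 0.0599
```

```bash
python3 -c "
from h import *
goal(.4266,-.3287,.011,-.721)
snap('side','d8.png')
r=robot.look_for('socket_b','side'); print(r)
"
```

```text
t 24.9 pos [ 0.4179 -0.3336  0.1303] rot [ 3.139  0.017 -0.718] F [0.2 0.1 0.5] open 0.0599 q [-0.81  0.46  1.62 -0.    1.07 -0.09]
shift (yaw now) [  3.4  -9.4 119.3] shift(at goal yaw) [  3.4  -9.4 119.3] turn z 0.003
[{'rect': [303.8, 367.7, 10.8, 19.0], 'conf': 0.51}, {'rect': [364.2, 236.3, 16.0, 20.7], 'conf': 0.5}]
```

Request:
{"fn": "move_arm", "kwargs": {
  "increments": [
    [60,3,-9,35,0,0.017,0],
    [60,0,0,35,0,0,0],
    [60,0,0,22,0,0,0],
    [60,0,0,6,0,0,0],
    [60,0,0,0,0,0,0]
  ]
}}

```text
time: 25.62
tool_pos: [0.4308, -0.3238, 0.0311]
tool_rot: [3.14, -0.004, -0.708]
contact_force: [0.4, -0.4, 0.2]
opening: 0.0597
```

```bash
python3 -c "
from h import *
goal(.4266,-.3287,.011,-.721)
"
```

```text
t 25.62 pos [ 0.4308 -0.3238  0.0311] rot [ 3.14  -0.004 -0.708] F [ 0.4 -0.4  0.2] open 0.0597 q [-0.79  0.6   1.72 -0.    0.82 -0.08]
shift (yaw now) [-0.   6.4 20.1] shift(at goal yaw) [ 0.1  6.4 20.1] turn z 0.013
```

Request:
{"fn": "move_arm", "kwargs": {
  "increments": [
    [60,0,6,13,0,0,0.013],
    [60,0,0,7,0,0,0],
    [60,0,0,0,0,0,0]
  ]
}}

```text
time: 26.0
tool_pos: [0.4277, -0.3295, 0.0116]
tool_rot: [3.139, -0.008, -0.721]
contact_force: [-0.5, 0.9, 0.2]
opening: 0.0601
```

```bash
python3 -c "
from h import *
goal(.4266,-.3287,.011,-.721)
"
```

```text
t 26.0 pos [ 0.4277 -0.3295  0.0116] rot [ 3.139 -0.008 -0.721] F [-0.5  0.9  0.2] open 0.0601 q [-0.8   0.63  1.73 -0.    0.77 -0.07]
shift (yaw now) [-1.3  0.1  0.6] shift(at goal yaw) [-1.3  0.1  0.6] turn z -0.0
```

Request:
{"fn": "move_arm", "kwargs": {
  "increments": [
    [60,-1,0,0,0,-0.008,0],
    [18,0,0,0,0,0,0],
    [18,0,0,0,0,0,0],
    [18,0,0,0,0,0,0],
    [18,0,0,0,0,0,0],
    [18,0,0,-30,0,0,0],
    [18,0,0,-50,0,0,0],
    [18,0,0,-50,0,0,0],
    [18,0,0,0,0,0,0]
  ],
  "newtons": 35
}}

```text
time: 27.12
tool_pos: [0.4269, -0.3285, 0.145]
tool_rot: [3.139, 0.002, -0.721]
contact_force: [1.4, -0.3, -1.7]
opening: 0.0293
```

```bash
python3 -c "
from h import *
goal(.5866,-.0768,.14,-.721)
"
```

```text
t 27.12 pos [ 0.4269 -0.3285  0.145 ] rot [ 3.139e+00  2.000e-03 -7.210e-01] F [ 1.4 -0.3 -1.7] open 0.0293 q [-0.8   0.45  1.6  -0.    1.09 -0.07]
shift (yaw now) [ -46.3 -294.4    5. ] shift(at goal yaw) [ -46.2 -294.5    5. ] turn z -0.0
```

Request:
{"fn": "move_arm", "kwargs": {
  "increments": [
    [18,-9,-58,0,0,0,0],
    [18,-9,-58,0,0,0,0],
    [18,-9,-58,0,0,0,0],
    [18,-9,-58,0,0,0,0],
    [18,-8,-55,0,0,0,0],
    [18,0,0,0,0,0,0],
    [18,0,0,0,0,0,0]
  ]
}}

```text
time: 28.0
tool_pos: [0.5845, -0.077, 0.1361]
tool_rot: [3.135, 0.011, -0.725]
contact_force: [0.3, -0.3, -1.0]
opening: 0.0291
```

```bash
python3 -c "
from h import *
goal(.5866,-.0768,.058,-.721)
"
```

```text
t 28.0 pos [ 0.5845 -0.077   0.1361] rot [ 3.135  0.011 -0.725] F [ 0.3 -0.3 -1. ] open 0.0291 q [-0.26  0.55  1.45 -0.    1.15  0.46]
shift (yaw now) [ 1.4 -1.5 78.1] shift(at goal yaw) [ 1.4 -1.5 78.1] turn z -0.004
```

Request:
{"fn": "move_arm", "kwargs": {
  "increments": [
    [18,0,-4,25,0.006,0.011,0],
    [18,0,0,25,0,0,0],
    [18,0,0,15,0,0,0],
    [18,0,0,0,0,0,0],
    [18,0,0,0,0,0,0]
  ]
}}

```text
time: 28.62
tool_pos: [0.5844, -0.0795, 0.0689]
tool_rot: [3.14, 0.001, -0.732]
contact_force: [-0.2, 0.3, -1.3]
opening: 0.0293
```

```bash
python3 -c "
from h import *
goal(.5866,-.0768,.058,-.721)
"
```

```text
t 28.62 pos [ 0.5844 -0.0795  0.0689] rot [ 3.14e+00  1.00e-03 -7.32e-01] F [-0.2  0.3 -1.3] open 0.0293 q [-0.26  0.62  1.53 -0.    0.99  0.47]
shift (yaw now) [-0.2 -3.5 10.9] shift(at goal yaw) [-0.2 -3.5 10.9] turn z -0.011
```

Request:
{"fn": "move_arm", "kwargs": {
  "increments": [
    [18,0,-3,7,0,0,-0.011],
    [18,0,0,4,0,0,0],
    [18,0,0,2,0,0,0],
    [18,0,0,0,0,0,0]
  ]
}}

```text
time: 29.12
tool_pos: [0.588, -0.0774, 0.0587]
tool_rot: [-3.142, -0.003, -0.72]
contact_force: [0.4, -0.7, -1.1]
opening: 0.0293
```

```bash
python3 -c "
from h import *
goal(.5866,-.0768,.0565,-.721)
"
```

```text
t 29.12 pos [ 0.588  -0.0774  0.0587] rot [-3.142e+00 -3.000e-03 -7.200e-01] F [ 0.4 -0.7 -1.1] open 0.0293 q [-0.26  0.64  1.54 -0.    0.97  0.46]
shift (yaw now) [-1.4  0.4  2.2] shift(at goal yaw) [-1.4  0.4  2.2] turn z 0.001
```

Request:
{"fn": "move_arm", "kwargs": {
  "increments": [
    [18,0,0,2,0,0,0],
    [18,0,0,1,0,0,0],
    [18,0,0,0,0,0,0],
    [42,0,0,0,0,0,0],
    [42,0,0,0,0,0,0],
    [42,0,0,-25,0,0,0],
    [42,0,0,-50,0,0,0],
    [42,0,0,-20,0,0,0],
    [42,0,0,0,0,0,0]
  ]
}}

```text
time: 30.25
tool_pos: [0.5879, -0.0769, 0.1542]
tool_rot: [3.142, -0.003, -0.719]
contact_force: [-0.1, -0.2, -0.3]
opening: 0.042
```

```bash
python3 -c "
from h import *
goal(.5379,-.1324,.14,-.721)
c=snap('wrist','w7.png'); snap('side','d9.png'); snap('scene','s9.png')
"
```

```text
t 30.25 pos [ 0.5879 -0.0769  0.1542] rot [ 3.142e+00 -3.000e-03 -7.190e-01] F [-0.1 -0.2 -0.3] open 0.042 q [-0.26  0.53  1.44 -0.    1.17  0.46]
shift (yaw now) [-1.1 74.7 14.2] shift(at goal yaw) [-1.  74.7 14.2] turn z 0.002
```

View pics/w7.png

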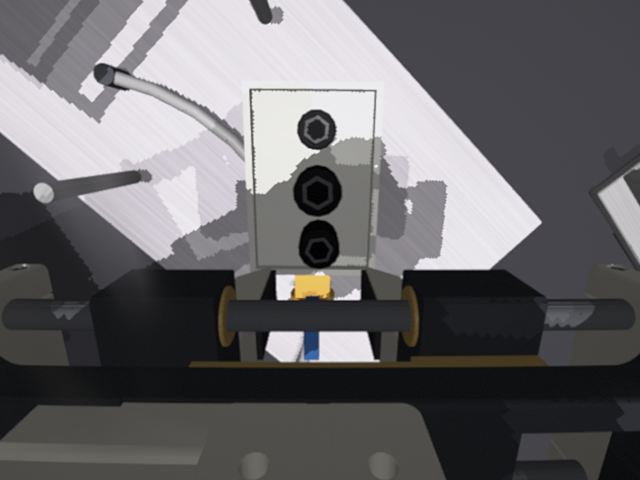

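View pics/d9.png

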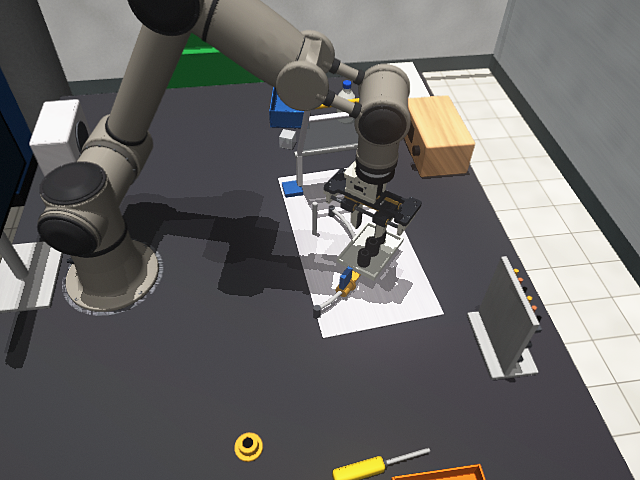

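All three sockets are upright in the tray at wrist (317,129), (318,191), (319,246). I'll check the tab projection, then go above it.

```bash
python3 -c "
from h import *
c=robot.read_camera('wrist')
for P in [(.5379,-.1324,.082),(.5389,-.1334,.082)]: print(proj(c,P))
a=atz(c,(312,345),.082); print(a)
x=np.array([np.cos(-.721),np.sin(-.721)])
S=loadcams()['scene'];D=loadcams()['side']
# tab top corners from initial crops
"
python3 - <<'E'
import cv2
a=cv2.imread('pics/d9.png')[255:325,300:400]; b=cv2.imread('pics/s9.png')[255:325,230:330]
cv2.imwrite('pics/z7.png',cv2.hconcat([cv2.resize(a,(400,280),interpolation=cv2.INTER_CUBIC),cv2.resize(b,(400,280),interpolation=cv2.INTER_CUBIC)]))
E
```

```text
[317.686339   340.10374358]
[319.54825039 340.2137537 ]
[ 0.53185174 -0.13272678  0.082     ]
```

View pics/z7.png

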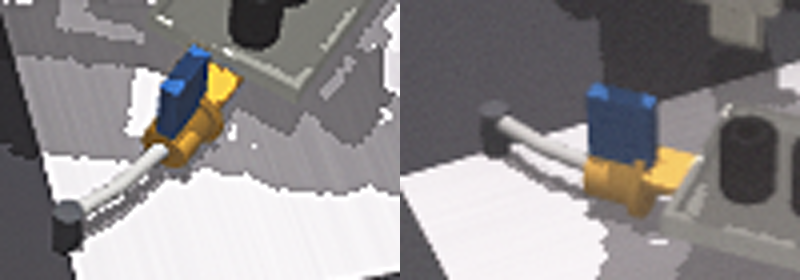

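```bash
python3 -c "
from h import *
c=loadcams(); print(tri([(c['scene'],(285.8,278)),(c['side'],(346.8,272.3))]), atz(c['side'],(346.8,272.3),.082),atz(c['scene'],(285.8,278),.082))
"
```

```text
(array([ 0.53881166, -0.13005488,  0.0846926 ]), [array([-0.1,  0.1]), array([-0. , -0.1])]) [ 0.53938455 -0.12833326  0.082     ] [ 0.53519885 -0.12868288  0.082     ]
```

Request:
{"fn": "move_arm", "kwargs": {
  "increments": [
    [40,-3,40,-2,0,0,0],
    [40,-2,36,0,0,0,0],
    [40,0,0,0,0,0,0],
    [40,0,0,0,0,0,0]
  ]
}}

```text
time: 30.95
tool_pos: [0.53, -0.1305, 0.1489]
tool_rot: [3.137, 0.009, -0.718]
contact_force: [0.4, -0.1, 0.5]
opening: 0.04
```

```bash
python3 -c "
from h import *
goal(.5350,-.1310,.052,-.721)
snap('wrist','w8.png'); snap('side','d10.png')
"
python3 - <<'E'
import cv2
a=cv2.imread('pics/d10.png')[200:325,280:430]
cv2.imwrite('pics/z8.png',cv2.resize(a,(720,600),interpolation=cv2.INTER_CUBIC))
E
```

```text
t 30.95 pos [ 0.53   -0.1305  0.1489] rot [ 3.137  0.009 -0.718] F [ 0.4 -0.1  0.5] open 0.04 q [-0.38  0.46  1.57 -0.    1.12  0.34]
shift (yaw now) [ 4.1 -2.9 96.9] shift(at goal yaw) [ 4.1 -3.  96.9] turn z 0.003
```

View pics/z8.png

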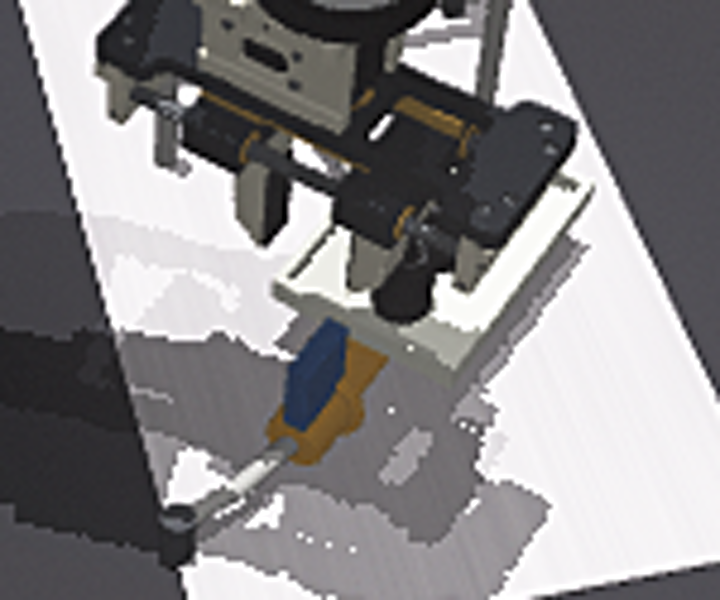

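View pics/w8.png

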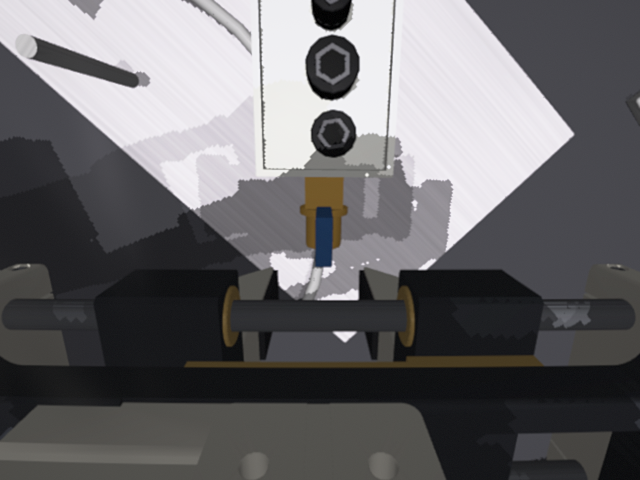

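Run:
```python
from h import *
c=robot.read_camera('wrist'); p=robot.observe()['tool_pos']
print('tcp xy at .082',proj(c,[p[0],p[1],.082]))
x=np.array([np.cos(-.721),np.sin(-.721)]);y=np.array([np.cos(.85),np.sin(.85)])
for ctr in [(.535,-.131),(.539,-.129)]:
  for z in (.082,.04):
    print(ctr,z,[np.round(proj(c,list(np.array(ctr)+a*x+b*y)+[z])).tolist() for a,b in [(-.006,-.018),(.006,-.018),(.006,.018),(-.006,.018)]])
a=cv2.imread('pics/w8.png')[160:300,260:400];cv2.imwrite('pics/z9.png',cv2.resize(a,(560,560),interpolation=cv2.INTER_CUBIC))
```

```text
tcp xy at .082 [318.09952313 247.22305075]
(0.535, -0.131) 0.082 [[315.0, 268.0], [332.0, 268.0], [333.0, 218.0], [315.0, 218.0]]
(0.535, -0.131) 0.04 [[316.0, 250.0], [331.0, 250.0], [331.0, 207.0], [316.0, 207.0]]
(0.539, -0.129) 0.082 [[318.0, 263.0], [335.0, 263.0], [336.0, 212.0], [318.0, 212.0]]
(0.539, -0.129) 0.04 [[318.0, 245.0], [333.0, 245.0], [334.0, 202.0], [318.0, 202.0]]
```

View pics/z9.png

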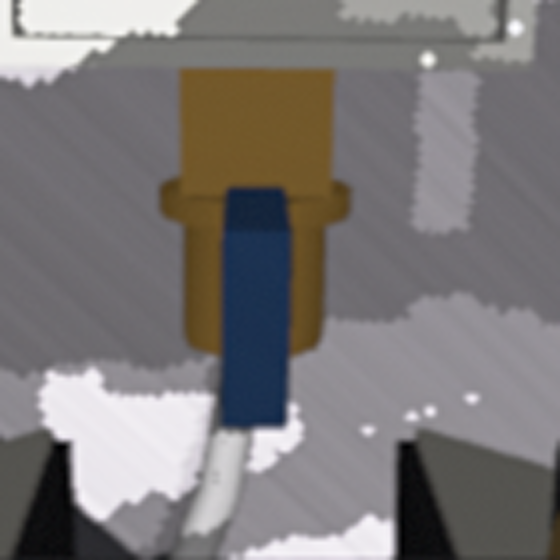

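The tab's top face, cols 316-332 and rows 217-266, matches a centre at (0.535,-0.131). Descending.

Request:
{"fn": "move_arm", "kwargs": {
  "increments": [
    [40,4,-3,30,0.004,0.009,0.003],
    [40,0,0,30,0,0,0],
    [40,0,0,15,0,0,0],
    [40,0,0,0,0,0,0]
  ]
}}

```text
time: 31.6
tool_pos: [0.5378, -0.1288, 0.0726]
tool_rot: [-3.141, -0.003, -0.717]
contact_force: [0.1, -0.4, 0.2]
opening: 0.04
```

```bash
python3 -c "
from h import *
goal(.5353,-.1305,.053,-.721)
"
```

```text
t 31.6 pos [ 0.5378 -0.1288  0.0726] rot [-3.141e+00 -3.000e-03 -7.170e-01] F [ 0.1 -0.4  0.2] open 0.04 q [-0.37  0.56  1.65 -0.    0.94  0.34]
shift (yaw now) [-0.8  2.9 19.6] shift(at goal yaw) [-0.7  2.9 19.6] turn z 0.004
```

Request:
{"fn": "move_arm", "kwargs": {
  "increments": [
    [40,-1,2,14,0,0,0.004],
    [40,0,0,6,0,0,0],
    [40,0,0,0,0,0,0],
    [6,0,0,0,0,0,0],
    [6,0,0,0,0,0,0],
    [6,0,0,0,0,0,0],
    [6,0,0,0,0,0,0]
  ],
  "newtons": 25
}}

```text
time: 32.48
tool_pos: [0.5357, -0.1289, 0.0539]
tool_rot: [-3.14, -0.003, -0.722]
contact_force: [-2.2, 2.5, 1.4]
opening: 0.0117
```

```bash
python3 -c "
from h import *
goal(.5353,-.1305,.053,-.721)
"
```

```text
t 32.48 pos [ 0.5357 -0.1289  0.0539] rot [-3.14e+00 -3.00e-03 -7.22e-01] F [-2.2  2.5  1.4] open 0.0117 q [-0.38  0.58  1.67  0.    0.89  0.35]
shift (yaw now) [0.8 1.5 0.9] shift(at goal yaw) [0.8 1.5 0.9] turn z -0.001
```

Request:
{"fn": "move_arm", "kwargs": {
  "increments": [
    [6,0,-6,0,0,0,-0.03],
    [6,0,-10,0,0,0,-0.05],
    [6,0,-10,0,0,0,-0.05],
    [6,-0.5,-10,0,0,0,-0.05],
    [6,0,0,0,0,0,0]
  ]
}}

```text
time: 33.1
tool_pos: [0.5586, -0.0969, 0.054]
tool_rot: [-3.14, -0.003, -0.528]
contact_force: [-1.6, 2.2, 2.6]
opening: 0.0117
```

```bash
cat >> h.py <<'E'
C=np.array([.3868,.0005])
def sh(th=None):
    s=robot.observe(); p=np.array(s['tool_pos']); d=p[:2]-C
    print('t',round(s['time'],2),'pos',np.round(p,4),'rot',np.round(s['tool_rot'],3),'ang',round(np.arctan2(d[1],d[0]),3),'s~',round(np.arctan2(d[1],d[0])-.084+1.1,3),'r',round(np.hypot(*d),4),'F',np.round(s['contact_force'],1),'M',np.round(s['torque'],2),'open',round(s['opening'],4))
E
python3 -c "
from h import *
sh()
"
```

```text
t 33.1 pos [ 0.5586 -0.0969  0.054 ] rot [-3.14e+00 -3.00e-03 -5.28e-01] ang -0.516 s~ 0.5 r 0.1975 F [-1.6  2.2  2.6] M [ 0.45  0.46 -0.06] open 0.0117
```

Request:
{"fn": "move_arm", "kwargs": {
  "increments": [
    [6,0,-10,0,0,0,-0.05],
    [6,0,-10,0,0,0,-0.05],
    [6,-0.5,-10,0,0,0,-0.05],
    [6,0,-10,0,0,0,-0.05],
    [6,-0.5,-10,0,0,0,-0.05],
    [6,0,0,0,0,0,0]
  ]
}}

```text
time: 33.85
tool_pos: [0.5789, -0.0475, 0.054]
tool_rot: [-3.141, -0.002, -0.259]
contact_force: [-2.9, 0.9, 1.5]
opening: 0.0121
```

```bash
python3 -c "
from h import *
sh()
snap('scene','s11.png'); snap('side','d11.png')
"
```

```text
t 33.85 pos [ 0.5789 -0.0475  0.054 ] rot [-3.141e+00 -2.000e-03 -2.590e-01] ang -0.245 s~ 0.771 r 0.198 F [-2.9  0.9  1.5] M [ 0.4   0.54 -0.1 ] open 0.0121
```

View pics/s11.png

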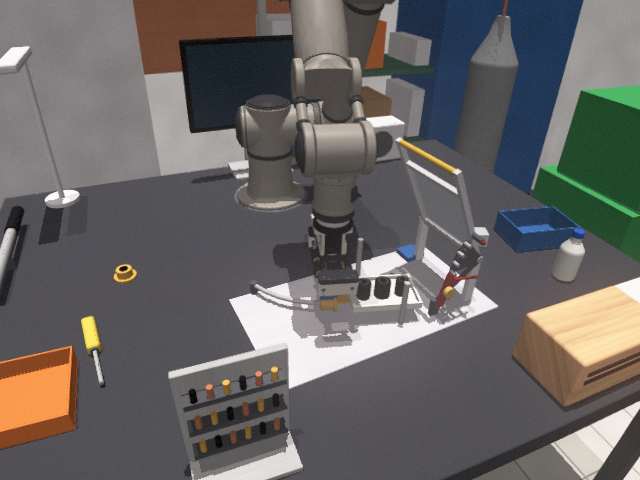

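View pics/d11.png

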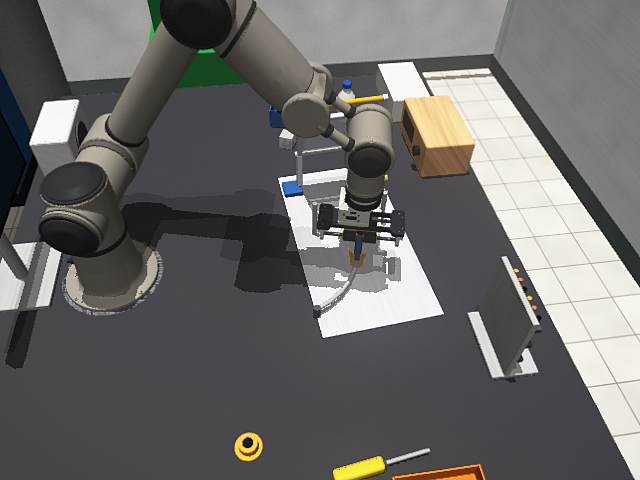

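The shuttle is under way with sockets upright and the board up. Continuing.

Request:
{"fn": "move_arm", "kwargs": {
  "increments": [
    [6,0,-10,0,0,0,-0.05],
    [6,-0.5,-10,0,0,0,-0.05],
    [6,0,-10,0,0,0,-0.05],
    [6,-0.5,-10,0,0,0,-0.05],
    [6,0,0,0,0,0,0]
  ]
}}

```text
time: 34.58
tool_pos: [0.5852, -0.0062, 0.0539]
tool_rot: [-3.141, -0.002, -0.048]
contact_force: [-2.1, 1.2, 0.8]
opening: 0.0119
```

```bash
python3 -c "
from h import *
sh()
"
```

```text
t 34.58 pos [ 0.5852 -0.0062  0.0539] rot [-3.141e+00 -2.000e-03 -4.800e-02] ang -0.034 s~ 0.982 r 0.1985 F [-2.1  1.2  0.8] M [ 0.31  0.56 -0.15] open 0.0119
```

Request:
{"fn": "move_arm", "kwargs": {
  "increments": [
    [6,0,-10,0,0,0,-0.05],
    [6,0,-8,0,0,0,-0.04],
    [6,0,-5,0,0,0,-0.02],
    [6,0,-3,0,0,0,0],
    [6,0,0,0,0,0,0]
  ]
}}

```text
time: 35.2
tool_pos: [0.5847, 0.0204, 0.0539]
tool_rot: [3.14, -0.0, 0.071]
contact_force: [-2.5, -2.4, 1.5]
opening: 0.0114
```

```bash
python3 -c "
from h import *
sh()
"
```

```text
t 35.2 pos [0.5847 0.0204 0.0539] rot [ 3.14  -0.     0.071] ang 0.1 s~ 1.116 r 0.1989 F [-2.5 -2.4  1.5] M [-0.02  0.56  0.36] open 0.0114
```

Request:
{"fn": "move_arm", "kwargs": {
  "increments": [
    [6,0,-4,0,0,0,-0.013],
    [6,0,-4,0,0,0,0],
    [6,0,0,0,0,0,0]
  ]
}}

```text
time: 35.58
tool_pos: [0.5846, 0.0218, 0.054]
tool_rot: [3.131, -0.0, 0.085]
contact_force: [-4.0, 1.5, 1.1]
opening: 0.012
```

```bash
python3 -c "
from h import *
sh()
"
```

```text
t 35.58 pos [0.5846 0.0218 0.054 ] rot [ 3.131 -0.     0.085] ang 0.107 s~ 1.123 r 0.1989 F [-4.   1.5  1.1] M [ 0.31  0.57 -0.04] open 0.012
```

At the end stop: 1.4 mm moved for 8 commanded, yaw 0.085. Release and rise.

Request:
{"fn": "move_arm", "kwargs": {
  "increments": [
    [30,0,0,0,0.005,0,0],
    [30,0,0,0,0,0,0],
    [30,0,0,-25,0,0,0],
    [30,0,0,-45,0,0,0],
    [30,0,0,-40,0,0,0],
    [30,0,0,0,0,0,0]
  ]
}}

```text
time: 36.33
tool_pos: [0.5877, 0.0233, 0.1673]
tool_rot: [3.137, -0.008, 0.084]
contact_force: [0.4, 0.4, 0.3]
opening: 0.0299
```

```bash
python3 -c "
from h import *
goal(.58,-.1,.3,-1.487)
snap('wrist','w12.png'); snap('scene','s12.png'); snap('side','d12.png')
a=cv2.imread('pics/s12.png')[130:330,220:500];cv2.imwrite('pics/z12.png',cv2.resize(a,None,fx=2.8,fy=2.8,interpolation=cv2.INTER_CUBIC))
"
```

```text
t 36.33 pos [0.5877 0.0233 0.1673] rot [ 3.137 -0.008  0.084] F [0.4 0.4 0.3] open 0.0299 q [-0.09  0.5   1.44 -0.    1.19 -0.17]
shift (yaw now) [ -18.   122.2 -132.7] shift(at goal yaw) [ 122.2   18.  -132.7] turn z 1.571
```

View pics/z12.png

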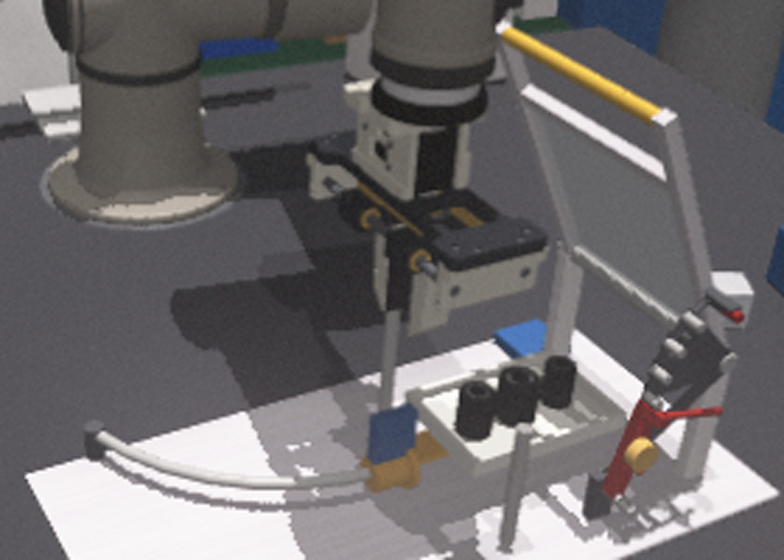

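View pics/w12.png

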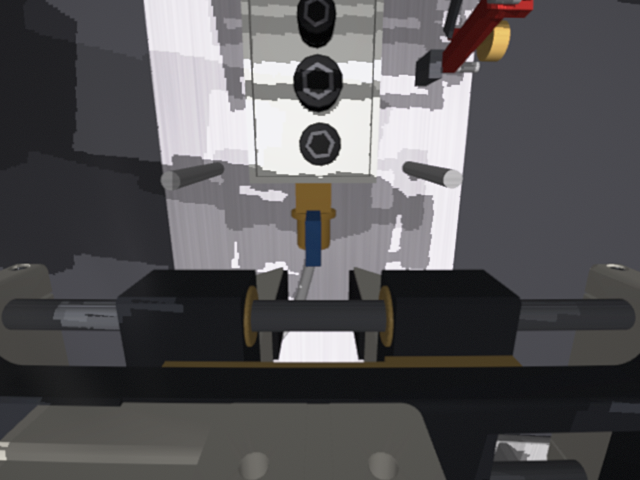

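Sockets stand in the tray, the tray lines up with the dock, and the board is still propped. Next I rise clear, turn, and go back to the bar.

Request:
{"fn": "move_arm", "kwargs": {
  "increments": [
    [30,0,40,-20,0,0,0],
    [30,0,40,-40,0,0,0],
    [36,0,0,-55,0,0,0.17],
    [36,0,0,-55,0,0,0.17],
    [36,0,0,-55,0,0,0.17],
    [36,0,0,-20,0,0,0.17],
    [36,0,0,0,0,0,0.17],
    [36,0,0,0,0,0,0.17],
    [36,0,0,0,0,0,0.17],
    [36,0,0,0,0,0,0.17],
    [36,0,0,0,0,0,0.17],
    [36,0,0,0,0,0,0]
  ]
}}

```text
time: 37.98
tool_pos: [0.5933, -0.0579, 0.3923]
tool_rot: [3.106, 0.009, -1.494]
contact_force: [-0.4, 0.4, -1.0]
opening: 0.0361
```

```bash
python3 -c "
from h import *
goal(.5803,.1467,.40,-1.487)
"
```

```text
t 37.98 pos [ 0.5933 -0.0579  0.3923] rot [ 3.106  0.009 -1.494] F [-0.4  0.4 -1. ] open 0.0361 q [-0.22  0.45  0.91 -0.    1.81  1.27]
shift (yaw now) [-205.    -2.7   -7.7] shift(at goal yaw) [-205.    -4.1   -7.7] turn z -0.007
```

Request:
{"fn": "move_arm", "kwargs": {
  "increments": [
    [36,-50,-1,-5,0.035,0.009,-0.007],
    [36,-50,-1,0,0,0,0],
    [36,-50,-1,0,0,0,0],
    [36,-45,-1,0,0,0,0],
    [36,0,0,0,0,0,0],
    [36,0,0,0,0,0,0]
  ]
}}

```text
time: 38.72
tool_pos: [0.5807, 0.1411, 0.3903]
tool_rot: [3.131, 0.001, -1.466]
contact_force: [0.3, -0.0, -0.5]
opening: 0.036
```

```bash
python3 -c "
from h import *
goal(.5803,.1467,.315,-1.487)
c=snap('wrist','w13.png')
H=np.array([.5684,.2475,.12]);m=H+np.array([.084,-.9965,0])*.235*np.cos(1.117)+np.array([0,0,.235*np.sin(1.117)]);print(m,proj(c,m),proj(c,m+[.08,.0067,0]))
"
```

```text
t 38.73 pos [0.5807 0.1411 0.3903] rot [ 3.131e+00  1.000e-03 -1.466e+00] F [ 0.3 -0.  -0.5] open 0.036 q [0.11 0.44 0.94 0.   1.77 1.58]
shift (yaw now) [-5.6 -0.2 75.3] shift(at goal yaw) [-5.6 -0.  75.3] turn z 0.021
[0.57705364 0.14484108 0.3312155 ] [311.47947811 255.67832952] [313.48239444 131.11628673]
```

View pics/w13.png

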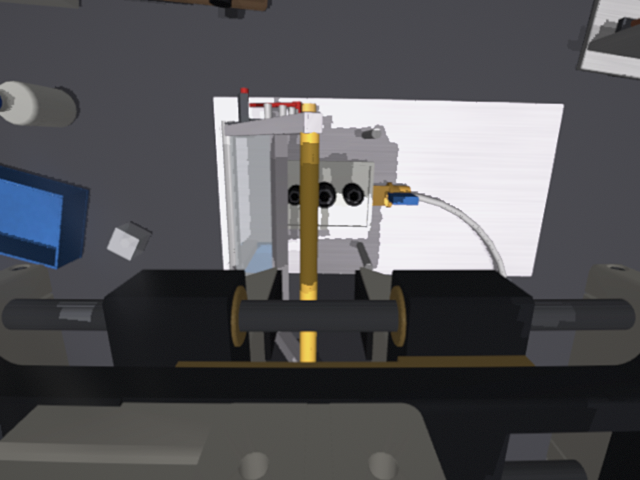

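The bar at col 309 is about 5 mm hinge-ward of the tool, as computed. Descending and gripping.

Request:
{"fn": "move_arm", "kwargs": {
  "increments": [
    [36,-6,0,30,0.01,0,0.021],
    [36,0,0,30,0,0,0],
    [36,0,0,14,0,0,0],
    [36,0,0,0,0,0,0],
    [36,0,0,0,0,0,0]
  ]
}}

```text
time: 39.4
tool_pos: [0.5814, 0.1405, 0.3144]
tool_rot: [-3.141, 0.0, -1.492]
contact_force: [-0.4, 0.5, 0.5]
opening: 0.036
```

```bash
python3 -c "
from h import *
goal(.5803,.1467,.313,-1.487);board()
"
```

```text
t 39.4 pos [0.5814 0.1405 0.3144] rot [-3.141  0.    -1.492] F [-0.4  0.5  0.5] open 0.036 q [0.11 0.44 1.14 0.   1.56 1.6 ]
shift (yaw now) [-6.2  0.6  1.4] shift(at goal yaw) [-6.2  0.5  1.4] turn z -0.005
bar dock x 0.0038 y,z -0.1087 0.2132 A 1.099 r 0.2393 open 0.036 F [-0.4  0.5  0.5] t 39.4 rot [-3.141  0.    -1.492]
```

Request:
{"fn": "move_arm", "kwargs": {
  "increments": [
    [36,-6,0,2,0,0,0],
    [36,0,0,0,0,0,0],
    [8,0,0,0,0,0,0],
    [8,0,0,0,0,0,0],
    [8,0,0,0,0,0,0],
    [8,0,0,0,0,0,0]
  ],
  "newtons": 40
}}

```text
time: 40.15
tool_pos: [0.5815, 0.1473, 0.3142]
tool_rot: [-3.138, 0.001, -1.491]
contact_force: [-1.0, 1.3, 1.1]
opening: 0.0107
```

```bash
python3 -c "
from h import *
board()
"
```

```text
bar dock x 0.0046 y,z -0.1019 0.213 A 1.125 r 0.2362 open 0.0107 F [-1.   1.3  1.1] t 40.15 rot [-3.138e+00  1.000e-03 -1.491e+00]
```

Request:
{"fn": "move_arm", "kwargs": {
  "increments": [
    [8,-9,0,-4,0,0,0],
    [8,-9,0,-4,0,0,0],
    [8,-9,0,-3,0,0,0],
    [8,-9,0,-3,0,0,0],
    [8,0,0,0,0,0,0]
  ]
}}

```text
time: 40.78
tool_pos: [0.5783, 0.1841, 0.3294]
tool_rot: [-3.139, -0.003, -1.492]
contact_force: [-1.1, -2.1, 0.9]
opening: 0.0106
```

```bash
python3 -c "
from h import *
board()
"
```

```text
bar dock x 0.0045 y,z -0.065 0.2282 A 1.293 r 0.2373 open 0.0106 F [-1.1 -2.1  0.9] t 40.77 rot [-3.139e+00 -3.000e-03 -1.492e+00]
```

Request:
{"fn": "move_arm", "kwargs": {
  "increments": [
    [8,-8,0,-2,0,0,0],
    [8,-8,0,-1,0,0,0],
    [8,-3,0,0,0,0,0],
    [8,0,0,0,0,0,0]
  ]
}}

```text
time: 41.28
tool_pos: [0.5767, 0.2041, 0.3342]
tool_rot: [-3.136, -0.003, -1.492]
contact_force: [0.1, -3.1, 2.9]
opening: 0.011
```

```bash
python3 -c "
from h import *
board()
snap('scene','s14.png')
a=cv2.imread('pics/s14.png')[100:330,300:520];cv2.imwrite('pics/z14.png',cv2.resize(a,None,fx=2.6,fy=2.6,interpolation=cv2.INTER_CUBIC))
"
```

```text
bar dock x 0.0045 y,z -0.0449 0.233 A 1.38 r 0.2373 open 0.011 F [ 0.1 -3.1  2.9] t 41.27 rot [-3.136e+00 -3.000e-03 -1.492e+00]
```

View pics/z14.png

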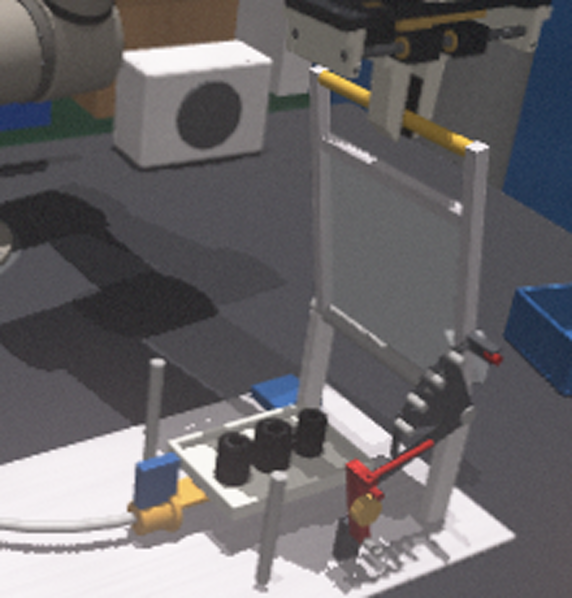

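The pawl has flipped (the red arm at crop (360,500) is tilted away from the rack). Lowering along the arc.

Request:
{"fn": "move_arm", "kwargs": {
  "increments": [
    [8,18,0,4,0,0,0],
    [8,22,0,7,0,0,0],
    [8,21,0,10,0,0,0],
    [8,20,0,12,0,0,0],
    [8,0,0,0,0,0,0]
  ]
}}

```text
time: 41.95
tool_pos: [0.5841, 0.1195, 0.2978]
tool_rot: [-3.136, 0.003, -1.493]
contact_force: [0.4, -1.4, 1.5]
opening: 0.0108
```

```bash
python3 -c "
from h import *
board()
"
```

```text
bar dock x 0.0048 y,z -0.1298 0.1966 A 0.987 r 0.2356 open 0.0108 F [ 0.4 -1.4  1.5] t 41.95 rot [-3.136e+00  3.000e-03 -1.493e+00]
```

It passed the top notch freely. Continuing.

Request:
{"fn": "move_arm", "kwargs": {
  "increments": [
    [8,16,0,13,0,0,0],
    [8,18,0,15,0,0,0],
    [8,16,0,17,0,0,0],
    [8,14,0,19,0,0,0],
    [8,12,0,20,0,0,0],
    [8,0,0,0,0,0,0]
  ]
}}

```text
time: 42.7
tool_pos: [0.5905, 0.0411, 0.2069]
tool_rot: [-3.136, 0.008, -1.493]
contact_force: [2.8, -1.6, -0.1]
opening: 0.0107
```

```bash
python3 -c "
from h import *
board()
"
```

```text
bar dock x 0.0046 y,z -0.2085 0.1057 A 0.469 r 0.2338 open 0.0107 F [ 2.8 -1.6 -0.1] t 42.7 rot [-3.136  0.008 -1.493]
```

Request:
{"fn": "move_arm", "kwargs": {
  "increments": [
    [8,7,0,15,0,0,0],
    [8,8,0,22,0,0,0],
    [8,6,0,22,0,0,0],
    [8,3,0,18,0,0,0],
    [8,1,0,12,0,0,0],
    [8,0,0,0,0,0,0]
  ]
}}

```text
time: 43.45
tool_pos: [0.5922, 0.0171, 0.1132]
tool_rot: [-3.138, 0.012, -1.492]
contact_force: [1.8, -0.6, -1.7]
opening: 0.0106
```

```bash
python3 -c "
from h import *
board()
"
```

```text
bar dock x 0.0043 y,z -0.2325 0.012 A 0.052 r 0.2329 open 0.0106 F [ 1.8 -0.6 -1.7] t 43.45 rot [-3.138  0.012 -1.492]
```

Request:
{"fn": "move_arm", "kwargs": {
  "increments": [
    [8,0,0,4,0,0,0],
    [8,0,0,4,0,0,0],
    [8,0,0,3,0,0,0],
    [8,0,0,2,0,0,0],
    [8,0,0,0,0,0,0]
  ]
}}

```text
time: 44.08
tool_pos: [0.5923, 0.0168, 0.1014]
tool_rot: [-3.136, 0.01, -1.491]
contact_force: [1.0, -2.8, -1.3]
opening: 0.0106
```

```bash
python3 -c "
from h import *
board()
"
```

```text
bar dock x 0.0044 y,z -0.2329 0.0002 A 0.001 r 0.2329 open 0.0106 F [ 1.  -2.8 -1.3] t 44.08 rot [-3.136  0.01  -1.491]
```

Request:
{"fn": "move_arm", "kwargs": {
  "increments": [
    [8,0,0,3,0,0,0],
    [8,0,0,3,0,0,0],
    [8,0,0,0,0,0,0]
  ]
}}

```text
time: 44.45
tool_pos: [0.5924, 0.0168, 0.1017]
tool_rot: [-3.133, 0.009, -1.49]
contact_force: [1.3, -2.2, -2.4]
opening: 0.0107
```

```bash
python3 -c "
from h import *
board()
"
```

```text
bar dock x 0.0045 y,z -0.2329 0.0005 A 0.002 r 0.2329 open 0.0107 F [ 1.3 -2.2 -2.4] t 44.45 rot [-3.133  0.009 -1.49 ]
```

Resting on its stop. Release and rise straight up.

Request:
{"fn": "move_arm", "kwargs": {
  "increments": [
    [36,0,0,0,0,0,0],
    [36,0,0,0,0,0,0],
    [36,0,0,-20,0,0,0],
    [36,0,0,-40,0,0,0],
    [36,0,0,-50,0,0,0],
    [36,0,0,-50,0,0,0],
    [36,50,0,-30,0,0,0],
    [36,55,0,0,0,0,0],
    [36,55,0,0,0,0,0],
    [36,55,0,0,0,0,0],
    [36,0,0,0,0,0,0],
    [36,0,0,0,0,0,0]
  ]
}}

```text
time: 45.95
tool_pos: [0.6104, -0.2011, 0.2912]
tool_rot: [-3.135, 0.014, -1.486]
contact_force: [-0.4, 1.2, -0.3]
opening: 0.0362
```

```bash
python3 -c "
from h import *
goal(.58,-.15,.3,-1.487)
snap('scene','s15.png');snap('side','d15.png')
a=cv2.imread('pics/s15.png')[200:350,220:500];a=cv2.resize(a,(560,300),interpolation=cv2.INTER_CUBIC)
b=cv2.imread('pics/d15.png')[130:350,260:460];b=cv2.resize(b,(560,616)[:2],interpolation=cv2.INTER_CUBIC)[:300]
cv2.imwrite('pics/z15.png',cv2.vconcat([a,b]))
"
```

```text
t 45.95 pos [ 0.6104 -0.2011  0.2912] rot [-3.135  0.014 -1.486] F [-0.4  1.2 -0.3] open 0.0362 q [-0.44  0.54  1.04  0.02  1.57  1.04]
shift (yaw now) [-53.5  26.   -8.8] shift(at goal yaw) [-53.5  26.1  -8.8] turn z 0.001
```

View pics/z15.png

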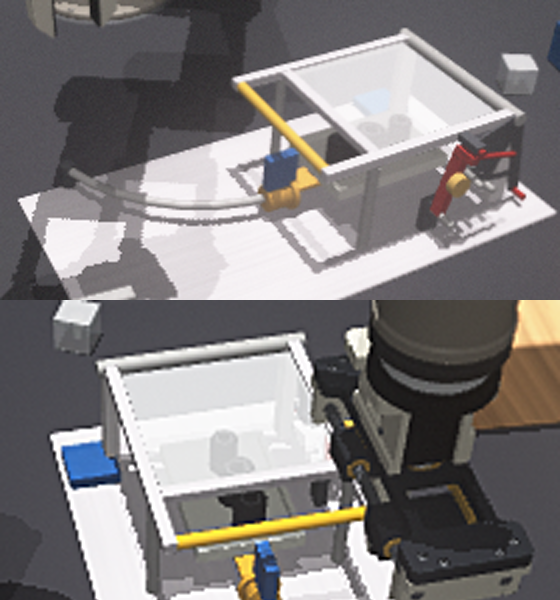

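View pics/d15.png

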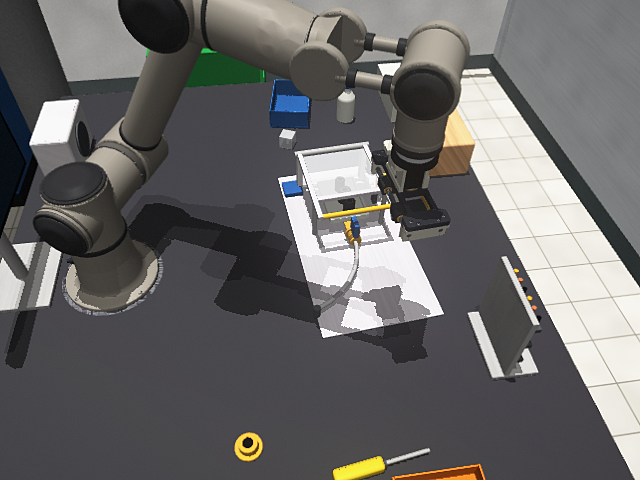

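The bar's ends are back where they were at the start (shut), the pawl is reset, and three sockets show in the tray under the board. The arm is clear, so I hand in.

```bash
python3 -c "
from h import *
c=loadcams()
Afit([(c['scene'],(339.3,241.7),(382.5,284.5)),(c['side'],(323.9,216.8),(391,206.5))])
t=atz(c['side'],(354.6,218.6),.082); d=t[:2]-C; print(t, 'shuttle',np.arctan2(d[1],d[0])-.084+1.1)
print(robot.observe()['qvel'].round(3) if hasattr(robot.observe()['qvel'],'round') else robot.observe()['qvel'])
robot.hand_in()
"
```

```text
A 0.016 x 0.0005 [ 1.2  0.3 -0.2 -0.1 -0.6  0.  -0.  -0.3]
[0.58823382 0.03116386 0.082     ] shuttle 1.1670681755192545
[ 0.013 -0.01  -0.001  0.001  0.002 -0.003]
the job is handed in; nothing more can be done
```

I completed every step and handed the job in at about 46 s of the 210 s. `hand_in()` reported no verdict.

**What I did**
- I raised the board to its top notch, let go, and it stayed propped at about 1.12 rad.
- All three sockets were present, and I stood each one upright in the tray.
- I slid the shuttle to its end stop with the board up, then lifted the board to about 1.38 rad. The pawl flipped clear in the picture.
- I lowered the board onto its stop and moved the arm away.

**Last checks**
- **Board:** the camera fit gives 0.016 rad, the same as the 0.017 I measured at the start when it was shut.
- **Shuttle:** the two estimates disagree. The arm position gave about 1.12 rad, and a rough last look at the tab gave 1.17. Both are above the end stop's 1.10, so they are off by that much. The shuttle did stop moving when pushed: 1.4 mm for 8 mm commanded.
- **Sockets:** three are visible in the tray under the board. They were upright in the last clear view, before I closed the board.
- **Bystanders:** the driver, cube and spare collar look unmoved in the last side picture, checked by eye only. I never went near the pawl.

I noticed no knocked socket and no grip slip during the run.

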